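# Put the washed coffee dripper back together on the mug

### The arm

A 6-joint arm with a two-finger parallel gripper is mounted at the origin on a cart in front of the work surface, level with it; the furniture and walls round the work are solid. World frame = base frame: x ahead of the robot, y to its left, z up, the work surface at z = 0. Lengths are in m, angles in rad, forces in N, time in s.
With the tool pointing down it reaches from about 0.35 to 0.775 m from the base axis. Payload 7.3 kg.
Tool frame: the origin (TCP) lies midway between the tips of the shut fingers; the grasp point (between the pads) lies 19 mm behind it (robot.tcp_to_grasp is the distance from the TCP to the grasp point, in m); z points along the fingers, y is the line along which they close (so a half turn about z gives the same grasp; the last joint's range is limited). The gripper opens to 92 mm and grips with 3 to 60 N. Pads are 19 mm wide; open, the fingers measure 130 mm over their backs; the gripper's body (75 mm by 190 mm) begins 47 mm behind the grasp point.
Start: joints at [-1.424, 0.342, 1.524, -0, 1.275, -0.146], TCP at [0.152, -0.503, 0.227] pointing down, gripper open.
Joint ranges: [-2.53, 2.53], [-0.77, 2.02], [0.04, 2.7], [-1, 4.14], [0.28, 2.66], [-3.11, 3.11]. Speed limits (rad/s): [2.57, 2.57, 3.14, 3.14, 3.14, 3.14].

### API

Orientations are given as [roll, pitch, yaw] about the fixed x, y, z axes, in that order (R = Rz(yaw) Ry(pitch) Rx(roll)).
In Python, from cell import readout, cams, ticket, robot gives the robot as it stands. The module is installed in compiled form; this text tells all that it offers.
- The arm moves only by the tool jog_arm, never from a script. Its argument "plan" is a list of rows, each a list of 5 numbers: the shift along the world's x, y, z each as a share of 0.08 m, from -1 to 1, then the turn about the world's z as a share of 90 degrees, from -1 to 1, then the opening, from -1 (shut) to 1 (fully open). A call has 1 to 12 rows; each row is the pose to reach, as a shift and turn from the pose commanded when the call began; what a row does not reach only later rows make up. A row lasts 1/10 s, in which the tool goes at most 50 mm and 8.59 degrees, less where a joint would pass 70% of its speed; a pose out of reach is approached as far as the arm can. A call with a number of a shift or a turn outside -1 to 1 is refused whole. A call with a gripper value outside its range is refused whole. The fingers move at their own pace and stop on an object; "squeeze" is the grip in N (left out, the last holds). Time passes only in rows, so rows that repeat a pose let the fingers close. It gives the time, the measured TCP pose, the force, the opening and the grip force at its end, in the units of the state.
- readout.observe(): the state, without advancing time (a new reading comes with each control period).
- cams.read_camera(name): name is "scene" or "top" or "wrist"; returns the picture (400x640x3 uint8, blue, green, red); there is no depth.
- cams.calibration(name): a dict with "K" (3x3 intrinsics, pixels), "k1" (the pictures are not rectified: a ray, as slopes to the right and down, at radius r is drawn at 1 + k1 r^2 times it, then the intrinsics apply), "world_from_camera" (4x4, takes a point from camera to world coordinates). Camera axes: x right, y down, z forward; pixel columns grow to the right and rows downward; lengths in m; the calibration is good to about 2 mm. A picture is of the moment at which its call begins: read the wrist's pose just before it. calibration takes no time and is no camera call; for the wrist camera it gives the pose at the moment of the call.
- ticket.hand_in(): hands the job in; it is judged then, once.
The state is a dict: "time": time; "qpos": joint angles; "qvel": joint speeds; "joint_efforts": joint torques, N m; "tool_pos": TCP position; "tool_rot": TCP orientation; "contact_force": force on the tool from outside, world axes, zero at the start; "torque": the same for the moment, N m; "opening": finger opening in m; "grip_force": force on a finger pad.
Only numpy, scipy, OpenCV 4.12 (cv2) and the standard library are available. Lean on these libraries where they do the work, as an engineer would, in place of code of your own. Each camera call takes 0.05 s, during which the arm holds its last target. There are 200 camera calls.

### The job

The four washed parts of the single-cup metal coffee dripper are drying on the mat; put it together on the green mug, ready for the morning. In this order: the base plate on the mug with its collar in the mouth, the chamber upright in the plate's raised ring, the press standing on the chamber's floor with its knob up, and last the lid over the chamber, fully down. Let go of each part once it sits; lower every part into place rather than dropping it, and leave the mug, the small cup, the spoon and the coffee packet where they stand.

Things in the scene. Friction and masses are not known exactly. Their poses are not given: they have to be found in the camera images.
- base_plate: steel base plate, loose, right way up. Round. Origin: centre of underside, z up. Collar 46-52 mm dia (z 0-7 mm) drops into the mug; 96 mm flange (z 7-9) rests on its rim; raised ring above, up to z=25, flaring: outside 58 to 63 mm dia, inside 54 (floor, z=10) to 59. Grip outside the ring (63 mm), fingertips just above the flange. 90 g. Seated: origin 7 mm below mug rim.
- chamber: steel chamber: tapered open pot, loose, upright. Origin: centre of underside, z up. 53 mm high; outside dia 49 (foot) to 57 mm (rim), inside 47 (floor, z=3) to 53. Two wire ears stand out to 42 mm from the centre along its own +x and -x at z 32-38: grip across its y axis near the rim. About 80 g. Stands inside the plate's ring, origin 10 mm above the plate's.
- press: steel press, loose, standing: a perforated disc, 41 mm dia, 3 mm thick, with a thin stalk and on it a round knob, 13 mm dia, z 46 to 66 mm, to grip. Origin: centre of the disc's underside, z up along the stalk. 50 g. Stands on the chamber's floor: origin 3 mm above the chamber's; the knob then ends 16 mm above the chamber's rim.
- lid: steel hat-shaped lid, loose, right way up. Round. Origin: centre of its mouth (underside), z up. Skirt 73 mm dia (inside 69 at the mouth, 64 at z=10, where a shoulder rests on the chamber's rim); hollow dome 46-41 mm dia to z=32 (clear inside to z=30, room for the press's knob); black knob 16 mm dia, z 33-46, to grip. 70 g. Seated: origin 43 mm above the chamber's.
- mug: green mug on the white tray, loose, 81 mm dia, 94 mm high, handle on its own -y side. Origin: on its underside, 19 mm off the mug's axis towards the handle; z up. The dripper goes on it; it stays where it is.
- mug_mouth (a point): centre of the green mug's mouth at rim height (94 mm above its underside), z up. Clear inside diameter at least 62 mm.
- small_cup: small dark grey and white espresso cup on the white tray, 53 mm high: not for use now, to be left alone.
- coffee_bag: dark blue coffee packet, 37 x 64 x 94 mm, standing behind the work: leave alone.
- spoon: steel teaspoon, 130 mm long, lying behind the tray: leave alone.
- drying_mat: flat blue-green ribbed drying mat, 250 x 300 mm, 5 mm thick, fixed; origin at the centre of its underside. The four parts stand on it.

How it is judged:
On the way, in this order (a step that is already met when the one before it is completed fails the run):
1. the base plate sits on the green mug, let go (horizontal distance between base_plate and mug_mouth below 0.01 m and z of base_plate in the frame of mug_mouth between -0.011 and -0.003 m and angle between base_plate's own z axis and vertical below 0.12 rad and contact force between the fingers and base_plate below 0.05 N and linear speed of base_plate below 0.03 m/s), for 0.2 s.
2. the chamber stands in the plate's ring, let go (horizontal distance between chamber and base_plate below 0.006 m and z of chamber in the frame of base_plate between 0.006 and 0.014 m and angle between each of chamber, base_plate's own z axis and vertical below 0.12 rad and horizontal distance between base_plate and mug_mouth below 0.01 m and z of base_plate in the frame of mug_mouth between -0.011 and -0.003 m and contact force between the fingers and chamber below 0.05 N and linear speed of chamber below 0.03 m/s), for 0.2 s.
3. the press stands on the chamber's floor, let go (horizontal distance between press and chamber below 0.007 m and z of press in the frame of chamber between -0.001 and 0.007 m and angle between press's own z axis and vertical below 0.15 rad and horizontal distance between chamber and base_plate below 0.006 m and z of chamber in the frame of base_plate between 0.006 and 0.014 m and angle between each of chamber, base_plate's own z axis and vertical below 0.12 rad and horizontal distance between base_plate and mug_mouth below 0.01 m and z of base_plate in the frame of mug_mouth between -0.011 and -0.003 m and contact force between the fingers and press below 0.05 N and linear speed of press below 0.03 m/s), for 0.2 s.
4. the lid is down on the chamber, let go (horizontal distance between each of lid, press and chamber below 0.007 m and z of lid in the frame of chamber between 0.039 and 0.047 m and angle between each of lid, chamber, base_plate's own z axis and vertical below 0.12 rad and z of press in the frame of chamber between -0.001 and 0.007 m and angle between press's own z axis and vertical below 0.15 rad and horizontal distance between chamber and base_plate below 0.006 m and z of chamber in the frame of base_plate between 0.006 and 0.014 m and horizontal distance between base_plate and mug_mouth below 0.01 m and z of base_plate in the frame of mug_mouth between -0.011 and -0.003 m and contact force between the fingers and lid below 0.05 N and linear speed of lid below 0.03 m/s), for 0.2 s.
At the end, for the whole second after the job is handed in: Base plate level on the upright mug, within 10 mm of the mouth centre; chamber upright in its ring within 6 mm; press on the chamber floor within 7 mm of its centre; lid level on the chamber within 7 mm; each within 4 mm of its seated height; all released and at rest (horizontal distance between base_plate and mug_mouth below 0.01 m and z of base_plate in the frame of mug_mouth between -0.011 and -0.003 m and angle between each of base_plate, chamber, lid's own z axis and vertical below 0.12 rad and horizontal distance between chamber and base_plate below 0.006 m and z of chamber in the frame of base_plate between 0.006 and 0.014 m and horizontal distance between each of press, lid and chamber below 0.007 m and z of press in the frame of chamber between -0.001 and 0.007 m and angle between press's own z axis and vertical below 0.15 rad and z of lid in the frame of chamber between 0.039 and 0.047 m and linear speed of each of base_plate, chamber, press, lid below 0.02 m/s and angle between mug's own z axis and vertical below 0.1 rad); the robot touches nothing.
It fails at once if a part of the dripper is dropped (falls freely by more than about 25 mm) ((linear speed of base_plate above 0.7 m/s and contact force between the fingers and base_plate below 0.05 N) or (linear speed of chamber above 0.7 m/s and contact force between the fingers and chamber below 0.05 N) or (linear speed of press above 0.7 m/s and contact force between the fingers and press below 0.05 N) or (linear speed of lid above 0.7 m/s and contact force between the fingers and lid below 0.05 N)).
It fails at once if the mug is shifted by more than 25 mm (distance of mug from where it was at the start of the episode above 0.025 m).
It fails at once if the small cup, the coffee packet or the spoon is shifted by more than 25 mm (distance of any of small_cup, coffee_bag, spoon from where it was at the start of the episode above 0.025 m).
It also fails if it takes over 125 s, if anything falls off the work surface, if the arm or the gripper's body presses on something with over 40 N, if the wrist force passes 120 N, or if a joint passes its speed limit or range.

## Working session

There is one attempt and no reset: what is moved stays moved. The work goes in short steps, Python scripts to look and compute and a tool call to move; the robot and the scene stay as the last step left them, time stands still between calls to the robot, and variables do not carry over. Pictures are saved under pics/ and viewed, at most 14 in all, crops included, and the job is handed in when it is done.

Besides the shell and the picture viewer there is one more tool, called in YAML: its name, and indented under it one key for each argument. jog_arm: Moves the arm, as the interface text tells. Shift numbers are shares of 0.08 m and turn numbers shares of 90 degrees, none past 1 either way. Its arguments: {"type":"object","properties":{"plan":{"type":"array"},"squeeze":{"type":"number"}},"required":["plan"]}

```bash
mkdir -p pics; cat > h.py <<'E'
import numpy as np, cv2
from cell import readout, cams, ticket, robot
def cal(n):
    c=cams.calibration(n); return np.array(c["K"],float),float(c["k1"]),np.array(c["world_from_camera"],float)
def ray(c,uv):
    K,k1,T=c
    p=cv2.undistortPoints(np.array([[uv]],float),K,np.array([k1,0,0,0,0.]))[0,0]
    d=T[:3,:3]@np.array([p[0],p[1],1]); return T[:3,3],d/np.linalg.norm(d)
def atz(c,uv,z):
    o,d=ray(c,uv); return o+d*(z-o[2])/d[2]
def tri(obs):
    A=np.zeros((3,3));b=np.zeros(3)
    for c,uv in obs:
        o,d=ray(c,uv);P=np.eye(3)-np.outer(d,d);A+=P;b+=P@o
    x=np.linalg.solve(A,b)
    return x,[float(np.linalg.norm((np.eye(3)-np.outer(ray(c,uv)[1],ray(c,uv)[1]))@(x-c[2][:3,3]))) for c,uv in obs]
def proj(c,X):
    K,k1,T=c
    p=T[:3,:3].T@(np.atleast_2d(X)-T[:3,3]).T; q=(p[:2]/p[2]).T
    q=q*(1+k1*(q**2).sum(1,keepdims=True)); return q@K[:2,:2].T+K[:2,2]
def circle(cx,cy,z,r,n=90):
    t=np.linspace(0,2*np.pi,n); return np.c_[cx+r*np.cos(t),cy+r*np.sin(t),0*t+z]
def draw(im,c,cx,cy,z,r,col=(0,0,255),s=1,off=(0,0)):
    cv2.polylines(im,[np.round((proj(c,circle(cx,cy,z,r))-off)*s*16).astype(int)],True,col,1,cv2.LINE_AA,4)
E
python3 - <<'E'
from h import *
for n in("top","scene","wrist"):
    im=cams.read_camera(n); cv2.imwrite(f"pics/{n}0.png",im); c=cal(n); print(n,c[0].diagonal(),c[1],c[2].round(3).tolist())
print(readout.observe())
E
```

```text
top [367.17353648 367.17353648   1.        ] 0.01811783406617777 [[0.029, -0.967, 0.254, 0.344], [-1.0, -0.026, 0.013, 0.004], [-0.006, -0.254, -0.967, 0.961], [0.0, 0.0, 0.0, 1.0]]
scene [384.58205852 384.58205852   1.        ] -0.04681310787510913 [[-0.889, -0.262, 0.376, 0.201], [-0.458, 0.492, -0.741, 0.715], [0.009, -0.83, -0.557, 0.611], [0.0, 0.0, 0.0, 1.0]]
wrist [285.62525782 285.62525782   1.        ] -0.044795924424624295 [[0.289, -0.91, -0.296, 0.231], [-0.957, -0.276, -0.088, -0.478], [-0.001, 0.309, -0.951, 0.384], [0.0, 0.0, 0.0, 1.0]]
{'time': 0.15, 'qpos': array([-1.42402282e+00,  3.42556925e-01,  1.52479169e+00, -5.94817489e-06,
        1.27539485e+00, -1.45997111e-01]), 'qvel': array([ 0.00055092, -0.00202905, -0.00299624, -0.00053479, -0.00104202,
        0.00080902]), 'joint_efforts': array([ 1.23573514e-03, -4.31468260e+01, -2.44352871e+01,  7.17923976e-02,
        5.37176337e-02, -8.64432536e-05]), 'tool_pos': array([ 0.15149461, -0.50235227,  0.22620966]), 'tool_rot': array([-3.14045326e+00, -1.61790907e-04,  2.92772264e-01]), 'contact_force': array([-1.18269006, -0.14418789,  0.63154094]), 'torque': array([ 0.0451767 ,  0.02875332, -0.03215542]), 'grip_force': 0.0, 'opening': 0.09185940547709312}
```

View pics/top0.png

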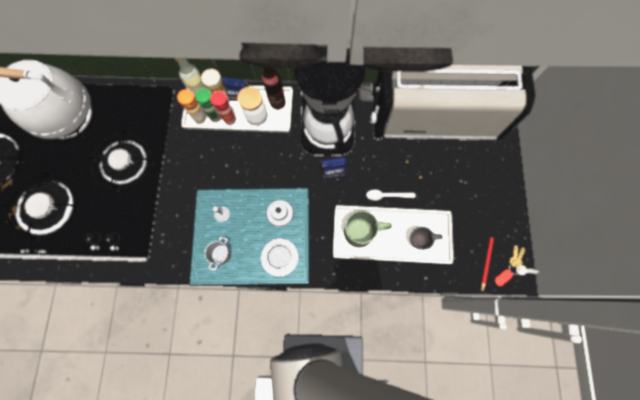

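View pics/scene0.png

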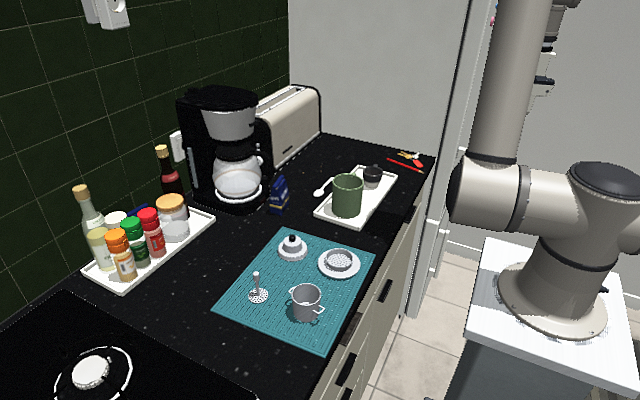

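The top view has the plate near (280,257), the lid near (280,212), the press near (221,214), the chamber near (217,254) and the mug near (361,228). The scene view shows the same parts at (339,263), (292,246), (257,288), (307,302) and (347,195). I'll enlarge both.

```bash
python3 - <<'E'
import cv2,numpy as np
a=cv2.imread("pics/top0.png");b=cv2.imread("pics/scene0.png")
def crop(im,x,y,w,h,s):
    o=cv2.resize(im[y:y+h,x:x+w],None,fx=s,fy=s,interpolation=cv2.INTER_CUBIC)
    for i in range(0,w,10):
        if (x+i)%20==0: cv2.putText(o,str(x+i),(i*s,8),0,.3,(0,255,255),1);cv2.line(o,(i*s,0),(i*s,h*s),(0,200,255),1) if 0 else cv2.line(o,(i*s,9),(i*s,14),(0,255,255),1)
    for j in range(h):
        if (y+j)%20==0: cv2.putText(o,str(y+j),(0,j*s+4),0,.3,(0,255,255),1)
    return o
cv2.imwrite("pics/t1.png",np.vstack([crop(a,190,185,130,105,6)[:, :780],]) [:600] if 0 else crop(a,190,190,130,98,6))
cv2.imwrite("pics/s1.png",crop(b,230,165,155,165,5)[:,:][:, :] if 0 else crop(b,240,225,130,100,6))
c1=crop(a,330,200,110,65,5); c2=crop(b,310,160,80,65,5)
w=np.zeros((650,550,3),np.uint8); w[:325]=c1; w[325:,:400]=c2
cv2.imwrite("pics/m1.png",cv2.resize(w,None,fx=.92,fy=.92) if 0 else np.hstack([c1[:, :350],c2]))
E
```

```text
(no output)
```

View pics/t1.png

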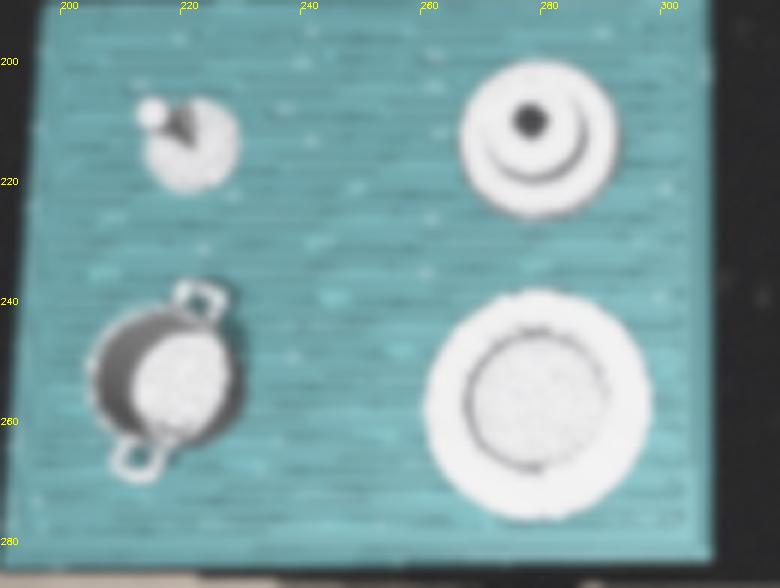

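View pics/s1.png

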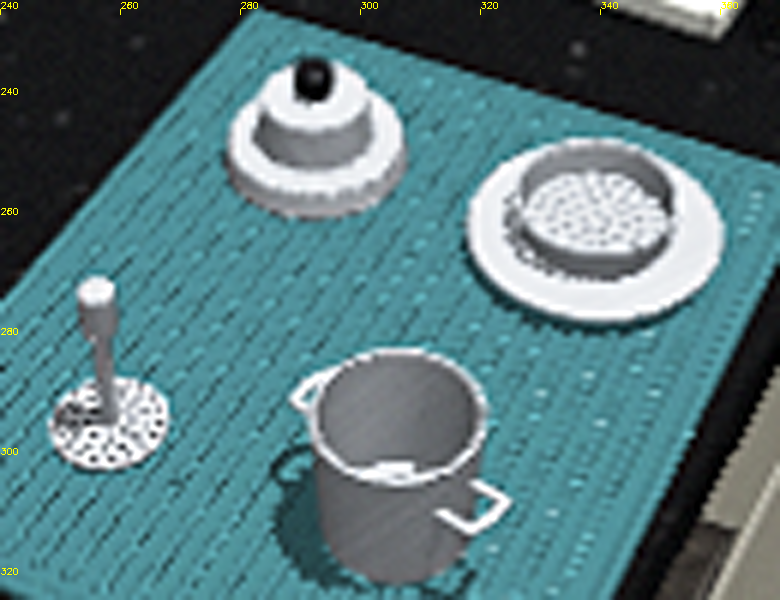

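View pics/m1.png

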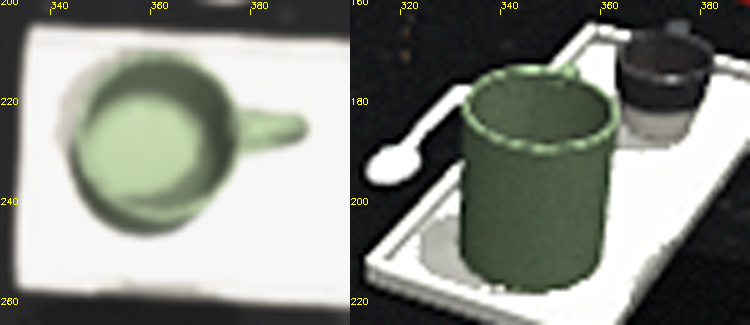

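The crops show these centres, in crop pixels. Top view: press knob (152,113), press disc (192,145), lid knob (530,121), flange (538,404). Scene view: press knob (96,291), press disc (109,423), lid knob (314,77), flange (596,230), chamber rim (398,417), mug rim (189,108). I'll triangulate these and overlay model circles as a check.

```bash
cat > m.py <<'E'
from h import *
T,S=cal("top"),cal("scene")
t=lambda u,v:(190+u/6-.42,190+v/6-.42); s=lambda u,v:(240+u/6-.42,225+v/6-.42)
sm=lambda u,v:(310+u/5-.4,160+v/5-.4); tm=lambda u,v:(330+u/5-.4,200+v/5-.4)
E
python3 - <<'E'
from m import *
for n,a,b in [("pressknobtop",t(152,113),s(96,291)),("pressdisc",t(192,145),s(109,423)),("lidknob",t(530,121),s(314,77)),("flange",t(538,404.5),s(596,230)),("ear1",t(205,283),s(293,400)),("ear2",t(137,475),s(495,512))]:
    x,r=tri([(T,a),(S,b)]); print(n,x.round(4),np.round(r,4))
P={}
P['ch']=atz(S,s(398,417),.058); print('ch',P['ch'])
for z in(.1,.105): print('mug',atz(S,sm(189,108.5),z))
im=[cv2.resize(cv2.imread(f"pics/{n}0.png")[y:y+h,x:x+w],None,fx=4,fy=4,interpolation=cv2.INTER_CUBIC) for n,x,y,w,h in(("top",195,190,200,98),("scene",240,160,140,166))]
def both(cx,cy,z,r,col):
    draw(im[0],T,cx,cy,z,r,col,4,(194.6,189.6));draw(im[1],S,cx,cy,z,r,col,4,(239.6,159.6))
m=atz(S,sm(189,108.5),.1); both(m[0],m[1],.1,.0405,(0,0,255)); both(m[0],m[1],.006,.0405,(255,0,255))
c=P['ch'];both(c[0],c[1],.058,.0285,(0,0,255));both(c[0],c[1],.005,.0245,(255,0,255))
x=tri([(T,t(538,404.5)),(S,s(596,230))])[0];both(x[0],x[1],x[2],.048,(0,0,255))
x=tri([(T,t(530,121)),(S,s(314,77))])[0];both(x[0],x[1],.005,.0365,(0,0,255))
x=tri([(T,t(192,145)),(S,s(109,423))])[0];both(x[0],x[1],.008,.0205,(0,0,255))
cv2.imwrite("pics/ov_t.png",im[0]);cv2.imwrite("pics/ov_s.png",im[1][:600])
E
```

```text
pressknobtop [0.5459 0.2797 0.0686] [0.0006 0.0006]
pressdisc [0.5461 0.2799 0.0057] [0.0007 0.0007]
lidknob [0.5525 0.1256 0.0441] [0.0008 0.0008]
flange [0.4355 0.1191 0.0106] [0.0005 0.0005]
ear1 [0.4819 0.2614 0.0316] [0.0017 0.0017]
ear2 [0.3997 0.2789 0.04  ] [0.0007 0.0007]
ch [0.43791615 0.27302618 0.058     ]
mug [ 0.50485561 -0.07803325  0.1       ]
mug [ 0.50188071 -0.07027512  0.105     ]
```

View pics/ov_t.png

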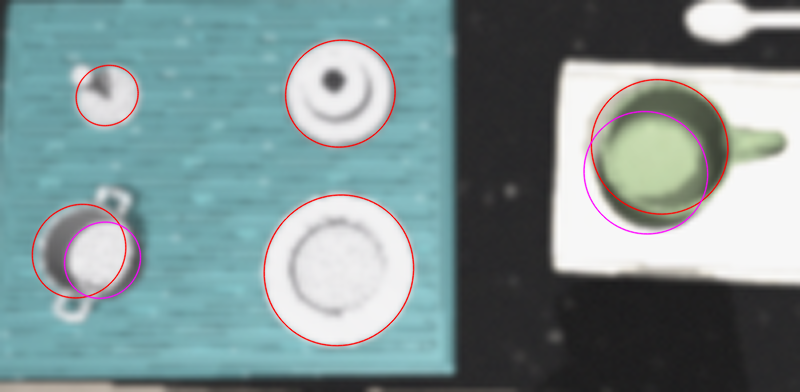

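View pics/ov_s.png

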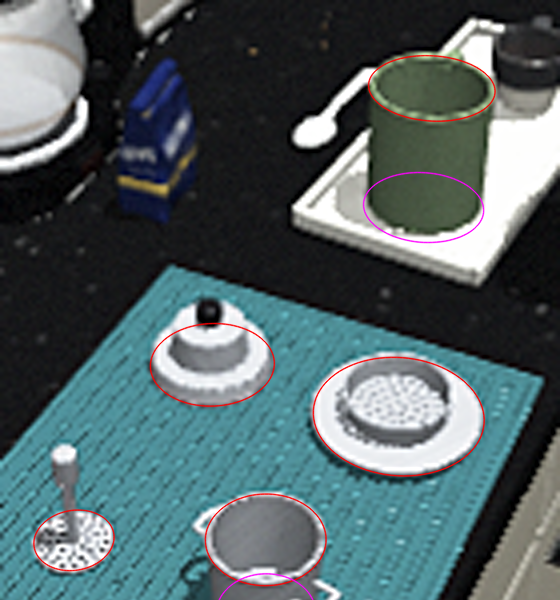

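The circles agree with both views to about 2–3 mm. Heights: flange 0.011, disc 0.006, knob top 0.069. Next I'll move the wrist camera over the mug.

jog_arm:
  plan:
    - [0.6,1,1,0,1]
    - [0.6,1,1,0,1]
    - [0.6,1,1,0,1]
    - [0.6,1,1,0,1]
  squeeze: 15

```text
time: 0.55
tool_pos: [0.2008, -0.4219, 0.3092]
tool_rot: [3.137, -0.0, 0.295]
contact_force: [-0.7, -0.6, -0.2]
opening: 0.0917
grip_force: 0.0
```

jog_arm:
  plan:
    - [0.8,1,0,0,1]
    - [0.8,1,0,0,1]
    - [0.8,1,0,0,1]

```text
time: 0.85
tool_pos: [0.2654, -0.3394, 0.3058]
tool_rot: [-3.139, -0.001, 0.297]
contact_force: [-1.4, 0.3, -0.4]
opening: 0.0918
grip_force: 0.0
```

jog_arm:
  plan:
    - [1,1,0,-0.187,1]
    - [1,1,0,-0.187,1]
    - [1,1,0,-0.187,1]
    - [1,1,0,-0.187,1]

```text
time: 1.25
tool_pos: [0.3449, -0.2614, 0.3057]
tool_rot: [-3.14, 0.001, 0.001]
contact_force: [0.4, -0.2, -0.1]
opening: 0.0916
grip_force: 0.0
```

jog_arm:
  plan:
    - [1,1,0,0,1]
    - [1,1,0,0,1]
    - [1,1,0,0,1]
    - [1,1,0,0,1]

```text
time: 1.65
tool_pos: [0.424, -0.1827, 0.3057]
tool_rot: [-3.141, 0.002, 0.002]
contact_force: [-0.2, -0.3, -0.2]
opening: 0.0913
grip_force: 0.0
```

jog_arm:
  plan:
    - [1,1,0,0,1]
    - [1,1,0,0,1]
    - [1,1,0,0,1]
    - [1,1,0,0,1]
    - [1,1,0,0,1]

```text
time: 2.15
tool_pos: [0.5026, -0.1045, 0.3063]
tool_rot: [3.141, 0.002, -0.002]
contact_force: [-0.0, -0.1, 0.2]
opening: 0.0915
grip_force: 0.0
```

```bash
python3 - <<'E'
from h import *
import pickle
s=readout.observe(); print(s["time"],s["tool_pos"],s["tool_rot"])
c=cal("wrist"); im=cams.read_camera("wrist"); cv2.imwrite("pics/w_mug.png",im); pickle.dump(c,open("w_mug.pkl","wb"))
print(c[2].round(3).tolist())
E
```

```text
2.15 [ 0.50260737 -0.10445845  0.30629   ] [ 3.14087136e+00  1.51754666e-03 -1.91942058e-03]
[[-0.001, -0.951, -0.31, 0.586], [-1.0, 0.001, -0.001, -0.104], [0.001, 0.31, -0.951, 0.464], [0.0, 0.0, 0.0, 1.0]]
```

View pics/w_mug.png

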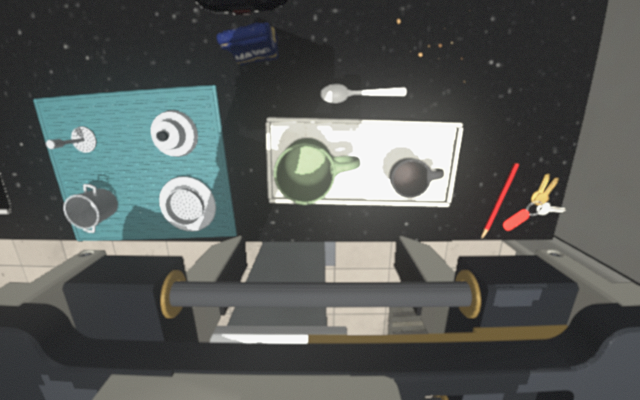

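The wrist view has the mug rim at about (305,171), radius 31, and all four parts on the mat. I'll overlay the model circles here too.

```bash
python3 - <<'E'
from h import *
import pickle
c=pickle.load(open("w_mug.pkl","rb")); im=cv2.imread("pics/w_mug.png")
s=5
def crop(x,y,w,h): return cv2.resize(im[y:y+h,x:x+w],None,fx=s,fy=s,interpolation=cv2.INTER_CUBIC),(x-.4,y-.4)
def tick(o,x,y):
    for i in range(0,o.shape[1]//s):
        if (x+i)%10==0: cv2.putText(o,str(x+i),(i*s,8),0,.3,(0,255,255),1)
    for i in range(0,o.shape[0]//s):
        if (y+i)%10==0: cv2.putText(o,str(y+i),(0,i*s+4),0,.3,(0,255,255),1)
a,oa=crop(268,132,80,80); draw(a,c,.5049,-.078,.1,.0405,(0,0,255),s,oa); draw(a,c,.5049,-.078,.006,.04,(255,0,255),s,oa);tick(a,268,132)
b,ob=crop(152,170,75,75); draw(b,c,.4355,.1191,.0125,.048,(0,0,255),s,ob);draw(b,c,.4355,.1191,.030,.0315,(255,0,255),s,ob);tick(b,152,170)
b=cv2.copyMakeBorder(b,0,25,0,0,0)
d,od=crop(58,180,60,60); draw(d,c,.4395,.2715,.058,.0285,(0,0,255),s,od);draw(d,c,.4395,.2715,.005,.0245,(255,0,255),s,od)
e,oe=crop(145,105,55,60); draw(e,c,.5525,.1256,.005,.0365,(0,0,255),s,oe);draw(e,c,.5525,.1256,.051,.008,(255,0,255),s,oe)
g,og=crop(42,122,60,40)
draw(g,c,.546,.28,.008,.0205,(0,0,255),s,og);draw(g,c,.546,.28,.071,.0065,(255,0,255),s,og)
top=np.hstack([a,b]); bot=np.hstack([d[:,:],e[:,:]]); bot=cv2.copyMakeBorder(bot,0,0,0,775-bot.shape[1],0)
o=np.vstack([top,bot]); o[400:600,575:775]=g[:,:200]
cv2.imwrite("pics/ov_w.png",o[:600])
E
```

```text
(no output)
```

View pics/ov_w.png

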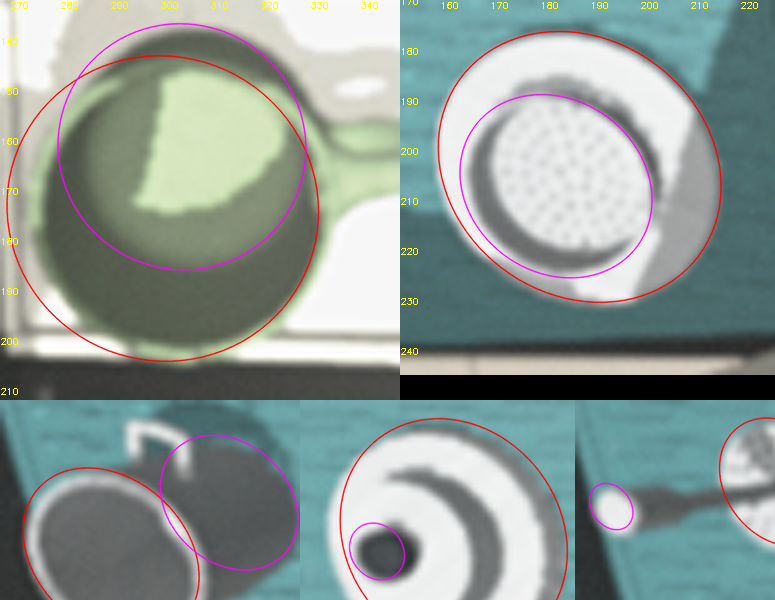

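The parts agree with the overlays to about 1 mm. The mug rim in this view is centred near (303.4,175.6), a few mm off the circle, so I'll triangulate it from all three views.

```bash
python3 - <<'E'
from m import *
import pickle
W=pickle.load(open("w_mug.pkl","rb"))
o={'S':(S,sm(189,108.5)),'W':(W,(303.4,175.6)),'T':(T,(360.8,226.7))}
for k in('SW','SWT','WT'):
    x,r=tri([o[i] for i in k]);print(k,x.round(4),np.round(r,4))
for k in o: print(k,atz(*o[k],.1).round(4),atz(*o[k],.103).round(4))
# rim width: left/right edges in wrist
p=[atz(W,(268+u/5-.4,132+v/5-.4),.1) for u,v in((33,200),(325,215))];print(np.linalg.norm(p[0]-p[1]))
E
```

```text
SW [ 0.5043 -0.0815  0.0986] [0.0018 0.0018]
SWT [ 0.5041 -0.0815  0.0984] [0.002  0.0015 0.0005]
WT [ 0.5031 -0.0819  0.0997] [0.0005 0.0005]
S [ 0.5049 -0.078   0.1   ] [ 0.5031 -0.0734  0.103 ]
W [ 0.503  -0.0823  0.1   ] [ 0.5037 -0.0825  0.103 ]
T [ 0.5032 -0.0814  0.1   ] [ 0.5027 -0.0811  0.103 ]
0.07588743761735364
```

jog_arm:
  plan:
    - [-0.28,0.93,0,0,1]
    - [-0.28,0.93,0,0,1]
    - [-0.28,0.93,0,0,1]

```text
time: 2.5
tool_pos: [0.4795, -0.0274, 0.3073]
tool_rot: [-3.141, -0.0, 0.0]
contact_force: [0.3, -1.1, 0.3]
opening: 0.0919
grip_force: 0.0
```

jog_arm:
  plan:
    - [-0.28,0.93,-1,0,1]
    - [-0.28,0.93,-1,0,1]
    - [-0.28,0.93,-1,0,1]

```text
time: 2.8
tool_pos: [0.4556, 0.0466, 0.2236]
tool_rot: [-3.141, 0.007, -0.001]
contact_force: [-0.4, -0.3, 0.0]
opening: 0.0917
grip_force: 0.0
```

jog_arm:
  plan:
    - [-0.28,0.93,-1,0,1]
    - [-0.28,0.93,-1,0,1]
    - [-0.28,0.93,-1,0,1]

```text
time: 3.1
tool_pos: [0.434, 0.1208, 0.1442]
tool_rot: [3.141, 0.005, -0.0]
contact_force: [0.0, 0.4, -0.0]
opening: 0.0921
grip_force: 0.0
```

jog_arm:
  plan:
    - [0,0,-1,0,1]
    - [0,0,-1,0,1]
    - [0,0,-1,0,1]
    - [0,0,-1,0,1]
    - [0,0,-1,0,1]

```text
time: 3.6
tool_pos: [0.4384, 0.1199, 0.0687]
tool_rot: [-3.141, -0.004, -0.002]
contact_force: [0.6, 0.4, 0.2]
opening: 0.0914
grip_force: 0.0
```

jog_arm:
  plan:
    - [0,-0.01,-0.3,0,1]
    - [0,-0.01,-0.5,0,1]
    - [0,-0.01,-0.61,0,1]
    - [0,-0.01,-0.61,0,1]
    - [0,-0.01,-0.61,0,1]
    - [0,-0.01,-0.61,0,1]

```text
time: 4.2
tool_pos: [0.4372, 0.1198, 0.0189]
tool_rot: [-3.142, -0.002, -0.001]
contact_force: [-0.4, 0.8, -0.4]
opening: 0.0918
grip_force: 0.0
```

```bash
python3 - <<'E'
from h import *
s=readout.observe(); print(s["time"],s["tool_pos"],s["contact_force"])
cv2.imwrite("pics/g1.png",cv2.resize(cams.read_camera("scene")[205:345,230:410],None,fx=4,fy=4,interpolation=2))
E
```

```text
4.2 [0.43719106 0.119772   0.01893884] [-0.35227036  0.77626906 -0.43569667]
```

View pics/g1.png

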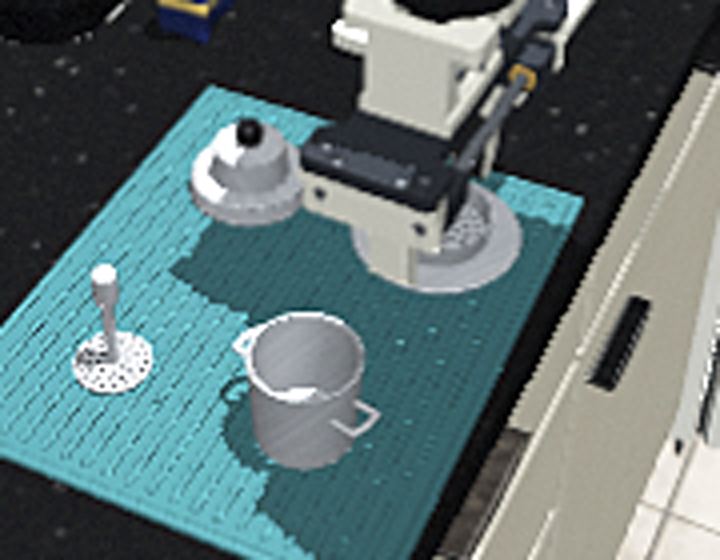

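The fingers straddle the ring with tips just above the flange, so I'll close on it.

jog_arm:
  plan:
    - [0,0,0,0,0.4]
    - [0,0,0,0,0.2]
    - [0,0,0,0,0]
    - [0,0,0,0,-0.2]
    - [0,0,0,0,-0.4]
    - [0,0,0,0,-0.4]
    - [0,0,0,0,-0.4]
    - [0,0,0,0,-0.4]
  squeeze: 15

```text
time: 5.05
tool_pos: [0.4364, 0.1197, 0.018]
tool_rot: [3.142, -0.0, -0.001]
contact_force: [-0.8, -0.1, 2.7]
opening: 0.0619
grip_force: 15.0
```

jog_arm:
  plan:
    - [0,0,0.1,0,-0.4]
    - [0,0,0.2,0,-0.4]
    - [0,0,0.3,0,-0.4]
    - [0,0,0.3,0,-0.4]

```text
time: 5.45
tool_pos: [0.4372, 0.1198, 0.0433]
tool_rot: [-3.141, -0.003, -0.001]
contact_force: [0.0, 0.2, -0.8]
opening: 0.062
grip_force: 15.0
```

jog_arm:
  plan:
    - [0,0,0.4,0,-0.4]
    - [0,0,0.8,0,-0.4]
    - [0,0,1,0,-0.4]
    - [0,0,1,0,-0.4]

```text
time: 5.85
tool_pos: [0.4378, 0.1199, 0.1241]
tool_rot: [-3.141, -0.005, -0.001]
contact_force: [0.2, 0.2, -0.5]
opening: 0.0619
grip_force: 15.0
```

jog_arm:
  plan:
    - [0.14,-0.4,0.3,0,-0.4]
    - [0.28,-0.84,0.6,0,-0.4]
    - [0.28,-0.84,0.6,0,-0.4]
    - [0.28,-0.84,0.6,0,-0.4]

```text
time: 6.25
tool_pos: [0.4583, 0.0521, 0.169]
tool_rot: [-3.141, 0.001, -0.003]
contact_force: [-0.6, 0.3, -1.8]
opening: 0.062
grip_force: 15.0
```

jog_arm:
  plan:
    - [0.14,-0.4,0,0,-0.4]
    - [0.28,-0.84,0,0,-0.4]
    - [0.28,-0.84,0,0,-0.4]
    - [0.28,-0.84,0,0,-0.4]

```text
time: 6.65
tool_pos: [0.48, -0.0139, 0.1683]
tool_rot: [-3.14, 0.004, -0.002]
contact_force: [0.0, -0.3, -1.3]
opening: 0.0619
grip_force: 15.0
```

jog_arm:
  plan:
    - [0.14,-0.4,0,0,-0.4]
    - [0.28,-0.84,0,0,-0.4]
    - [0.28,-0.84,0,0,-0.4]
    - [0.28,-0.84,0,0,-0.4]
    - [0.28,-0.84,0,0,-0.4]

```text
time: 7.15
tool_pos: [0.5028, -0.0801, 0.1693]
tool_rot: [-3.141, 0.002, 0.0]
contact_force: [-0.2, -0.3, -0.7]
opening: 0.0618
grip_force: 15.0
```

```bash
python3 - <<'E'
from h import *
import time
s=readout.observe(); print(s["time"],s["tool_pos"],s["contact_force"],s['opening'])
im=[cams.read_camera("scene")[110:235,290:400],cams.read_camera("top")[170:270,310:410]]
im=[cv2.resize(i,None,fx=4,fy=4,interpolation=2)[:400] for i in im]
cv2.imwrite("pics/g2.png",np.hstack([cv2.resize(cams.read_camera("scene")[125:225,300:400],None,fx=4,fy=4,interpolation=2),im[1]]))
E
```

```text
7.15 [ 0.50275572 -0.08005845  0.16934188] [-0.20560391 -0.26005768 -0.68759261] 0.06181204819917963
```

View pics/g2.png

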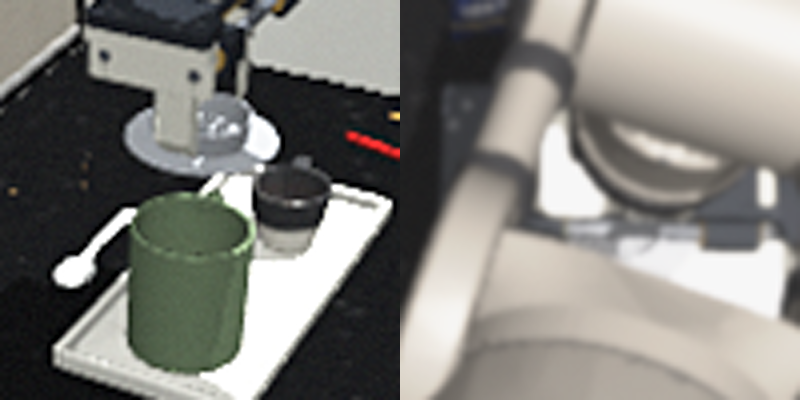

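The scene view shows the held plate's flange centred at (350.1,158.9) and the mug rim at (347.6,181.4). I'll check the offset within the same camera.

```bash
python3 - <<'E'
from m import *
print(atz(S,(350.1,158.9),.1645),atz(S,(347.6,181.4),.1),atz(S,(347.6,181.4),.0985))
E
```

```text
[ 0.50246852 -0.07986876  0.1645    ] [ 0.50420828 -0.07781922  0.1       ] [ 0.50509885 -0.08014603  0.0985    ]
```

jog_arm:
  plan:
    - [0.01,-0.01,-0.3,0,-0.4]
    - [0.01,-0.01,-0.5,0,-0.4]
    - [0.01,-0.01,-0.62,0,-0.4]
    - [0.01,-0.01,-0.62,0,-0.4]

```text
time: 7.7
tool_pos: [0.5036, -0.082, 0.1193]
tool_rot: [-3.141, 0.002, -0.0]
contact_force: [0.3, 0.2, -1.5]
opening: 0.0618
grip_force: 15.0
```

jog_arm:
  plan:
    - [0,0,-0.02,0,-0.4]
    - [0,0,-0.04,0,-0.4]
    - [0,0,-0.06,0,-0.4]
    - [0,0,-0.08,0,-0.4]
    - [0,0,-0.1,0,-0.4]
    - [0,0,-0.1,0,-0.4]

```text
time: 8.3
tool_pos: [0.5042, -0.0827, 0.1122]
tool_rot: [-3.142, 0.0, -0.001]
contact_force: [-0.7, 0.5, -1.6]
opening: 0.0617
grip_force: 15.0
```

jog_arm:
  plan:
    - [0,0,-0.01,0,-0.4]
    - [0,0,-0.02,0,-0.4]
    - [0,0,-0.03,0,-0.4]
    - [0,0,-0.04,0,-0.4]
    - [0,0,-0.05,0,-0.4]
    - [0,0,-0.05,0,-0.4]

```text
time: 8.9
tool_pos: [0.5043, -0.0827, 0.1082]
tool_rot: [3.142, 0.0, -0.001]
contact_force: [0.2, 1.3, -0.5]
opening: 0.0617
grip_force: 15.0
```

jog_arm:
  plan:
    - [0,0,-0.01,0,-0.4]
    - [0,0,-0.02,0,-0.4]
    - [0,0,-0.02,0,-0.4]

```text
time: 9.2
tool_pos: [0.5043, -0.0826, 0.1066]
tool_rot: [3.142, 0.0, -0.001]
contact_force: [-0.9, -0.4, -0.7]
opening: 0.062
grip_force: 15.0
```

jog_arm:
  plan:
    - [0,0,-0.01,0,-0.4]
    - [0,0,-0.02,0,-0.4]
    - [0,0,-0.02,0,-0.4]

```text
time: 9.5
tool_pos: [0.5044, -0.0827, 0.1053]
tool_rot: [3.141, -0.0, -0.001]
contact_force: [-1.7, -0.5, 0.6]
opening: 0.0618
grip_force: 15.0
```

jog_arm:
  plan:
    - [0,0,-0.01,0,-0.4]
    - [0,0,-0.02,0,-0.4]
    - [0,0,-0.02,0,-0.4]

```text
time: 9.8
tool_pos: [0.5047, -0.0828, 0.105]
tool_rot: [3.141, -0.002, -0.001]
contact_force: [-4.2, 0.7, 12.6]
opening: 0.0621
grip_force: 15.0
```

Contact is at the expected height, so the plate is seated. I'll ease off, open and rise.

jog_arm:
  plan:
    - [0,0,0.015,0,-0.4]
    - [0,0,0.015,0,0.45]
    - [0,0,0.015,0,0.6]
    - [0,0,0.015,0,0.8]
    - [0,0,0.015,0,1]
    - [0,0,0.015,0,1]
    - [0,0,0.2,0,1]
    - [0,0,0.5,0,1]
    - [0,0,1,0,1]
    - [0,0,1,0,1]

```text
time: 10.8
tool_pos: [0.5071, -0.0835, 0.1883]
tool_rot: [3.139, -0.009, -0.001]
contact_force: [1.3, 0.5, 0.8]
opening: 0.0919
grip_force: 0.0
```

jog_arm:
  plan:
    - [-0.3,1,1,0,1]
    - [-0.3,1,1,0,1]
    - [-0.3,1,1,0,1]
    - [-0.3,1,1,0,1]

```text
time: 11.2
tool_pos: [0.4808, -0.0017, 0.2647]
tool_rot: [3.141, -0.003, 0.002]
contact_force: [0.2, 0.1, -0.8]
opening: 0.092
grip_force: 0.0
```

jog_arm:
  plan:
    - [-0.2,1,0,-0.1,1]
    - [-0.2,1,0,-0.1,1]
    - [-0.2,1,0,-0.1,1]
    - [-0.2,1,0,-0.1,1]

```text
time: 11.6
tool_pos: [0.4642, 0.0768, 0.2619]
tool_rot: [3.14, 0.002, -0.156]
contact_force: [0.3, -0.3, 0.3]
opening: 0.0916
grip_force: 0.0
```

jog_arm:
  plan:
    - [-0.1,1,0,-0.03,1]
    - [-0.1,1,0,-0.03,1]
    - [-0.1,1,0,-0.03,1]
    - [-0.1,1,0,-0.03,1]
    - [-0.1,1,0,-0.03,1]

```text
time: 12.1
tool_pos: [0.4568, 0.1557, 0.263]
tool_rot: [3.141, 0.001, -0.207]
contact_force: [0.0, -0.1, 0.4]
opening: 0.0921
grip_force: 0.0
```

```bash
python3 - <<'E'
from h import *
import pickle
s=readout.observe(); print(s["time"],s["tool_pos"],s["tool_rot"])
c=cal("wrist"); im=cams.read_camera("wrist"); cv2.imwrite("pics/w2.png",im); pickle.dump(c,open("w2.pkl","wb"))
S,T=cal("scene"),cal("top"); si=cams.read_camera("scene"); cv2.imwrite("pics/scene2.png",si)
for X in((.439,.271,.058),(.504,-.082,.117)): print(proj(c,X),proj(S,X))
w=cv2.resize(im,(480,300)); 
# composite: wrist chamber region and mug region in scene
u,v=proj(c,(.439,.271,.04))[0].astype(int); print(u,v)
x0=max(0,min(540,u-50));y0=max(0,min(300,v-50))
A=cv2.resize(im[y0:y0+100,x0:x0+100],None,fx=4,fy=4,interpolation=2)
B=cv2.resize(si[130:230,295:395],None,fx=4,fy=4,interpolation=2)
off=(x0-.4,y0-.4)
draw(A,c,.439,.271,.058,.0285,(0,0,255),4,off)
draw(B,S,.504,-.082,.1005,.048,(0,0,255),4,(294.6,129.6))
cv2.imwrite("pics/g3.png",np.hstack([A,B])); print(x0,y0)
E
```

```text
12.1 [0.45679163 0.15569234 0.26295729] [ 3.14050644e+00  6.26495334e-04 -2.06636923e-01]
[[238.98116594 206.11790044]] [[305.91285455 293.15969395]]
[[536.04267451 100.02416667]] [[348.70865086 174.96245824]]
242 201
192 151
```

View pics/g3.png

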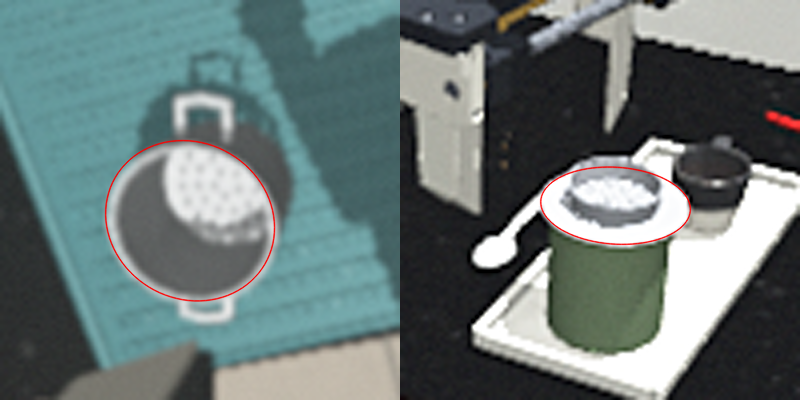

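The plate sits level on the mug; its flange matches the model circle. The chamber rim matches its circle, and the ears line up with the tool's x axis, so the yaw is right. Next I grasp the chamber.

jog_arm:
  plan:
    - [-0.11,0.72,-0.3,0,1]
    - [-0.11,0.72,-0.6,0,1]
    - [-0.11,0.72,-0.6,0,1]
    - [-0.11,0.72,-0.6,0,1]

```text
time: 12.6
tool_pos: [0.4478, 0.2141, 0.2157]
tool_rot: [3.141, 0.0, -0.205]
contact_force: [1.3, -0.1, 2.0]
opening: 0.0917
grip_force: 0.0
```

jog_arm:
  plan:
    - [-0.11,0.72,-0.4,0,1]
    - [-0.11,0.72,-0.8,0,1]
    - [-0.11,0.72,-1,0,1]
    - [-0.11,0.72,-1,0,1]
    - [-0.11,0.72,-1,0,1]

```text
time: 13.1
tool_pos: [0.4402, 0.272, 0.1371]
tool_rot: [-3.141, -0.002, -0.206]
contact_force: [0.2, 0.2, -0.0]
opening: 0.0918
grip_force: 0.0
```

jog_arm:
  plan:
    - [0,0,-0.2,0,1]
    - [0,0,-0.4,0,1]
    - [0,0,-0.45,0,1]
    - [0,0,-0.45,0,1]
    - [0,0,-0.45,0,1]

```text
time: 13.6
tool_pos: [0.4398, 0.2726, 0.101]
tool_rot: [-3.14, -0.002, -0.206]
contact_force: [0.4, 0.1, 1.1]
opening: 0.0915
grip_force: 0.0
```

jog_arm:
  plan:
    - [0,-0.015,-0.2,0,1]
    - [0,-0.015,-0.4,0,1]
    - [0,-0.015,-0.6,0,1]
    - [0,-0.015,-0.8,0,1]
    - [0,-0.015,-0.82,0,1]
    - [0,-0.015,-0.82,0,1]

```text
time: 14.2
tool_pos: [0.4392, 0.2715, 0.0346]
tool_rot: [-3.141, -0.001, -0.205]
contact_force: [0.4, -0.1, 0.2]
opening: 0.092
grip_force: 0.0
```

jog_arm:
  plan:
    - [0,0,0,0,0.4]
    - [0,0,0,0,0.2]
    - [0,0,0,0,0]
    - [0,0,0,0,-0.2]
    - [0,0,0,0,-0.4]
    - [0,0,0,0,-0.4]
    - [0,0,0,0,-0.4]
    - [0,0,0,0,-0.4]

```text
time: 15.0
tool_pos: [0.4388, 0.2714, 0.0342]
tool_rot: [-3.142, -0.0, -0.205]
contact_force: [-0.9, -0.3, 3.6]
opening: 0.0562
grip_force: 15.0
```

jog_arm:
  plan:
    - [0,0,0.1,0,-0.4]
    - [0,0,0.2,0,-0.4]
    - [0,0,0.5,0,-0.4]
    - [0,0,0.8,0,-0.4]
    - [0,0,1,0,-0.4]
    - [0,0,1,0,-0.4]

```text
time: 15.6
tool_pos: [0.4402, 0.272, 0.1166]
tool_rot: [-3.139, -0.004, -0.205]
contact_force: [0.7, 0.4, -0.9]
opening: 0.0562
grip_force: 15.0
```

jog_arm:
  plan:
    - [0.08,-0.44,0.5,0,-0.4]
    - [0.16,-0.885,1,0,-0.4]
    - [0.16,-0.885,1,0,-0.4]
    - [0.16,-0.885,1,0,-0.4]

```text
time: 16.0
tool_pos: [0.4521, 0.1999, 0.1944]
tool_rot: [-3.141, -0.001, -0.207]
contact_force: [-0.4, 0.5, -1.0]
opening: 0.0561
grip_force: 15.0
```

jog_arm:
  plan:
    - [0.08,-0.44,0,0,-0.4]
    - [0.16,-0.885,0,0,-0.4]
    - [0.16,-0.885,0,0,-0.4]
    - [0.16,-0.885,0,0,-0.4]

```text
time: 16.4
tool_pos: [0.4635, 0.1301, 0.1923]
tool_rot: [3.141, 0.003, -0.206]
contact_force: [-0.3, 0.6, -1.3]
opening: 0.0563
grip_force: 15.0
```

jog_arm:
  plan:
    - [0.08,-0.44,0,0,-0.4]
    - [0.16,-0.885,0,0,-0.4]
    - [0.16,-0.885,0,0,-0.4]
    - [0.16,-0.885,0,0,-0.4]

```text
time: 16.8
tool_pos: [0.4767, 0.0599, 0.1931]
tool_rot: [-3.141, 0.002, -0.206]
contact_force: [0.1, 0.9, 0.0]
opening: 0.0566
grip_force: 15.0
```

jog_arm:
  plan:
    - [0.08,-0.44,0,0,-0.4]
    - [0.16,-0.885,0,0,-0.4]
    - [0.16,-0.885,0,0,-0.4]
    - [0.16,-0.885,0,0,-0.4]

```text
time: 17.2
tool_pos: [0.4897, -0.0105, 0.1934]
tool_rot: [-3.141, 0.001, -0.205]
contact_force: [-0.1, -0.4, -1.4]
opening: 0.0564
grip_force: 15.0
```

jog_arm:
  plan:
    - [0.08,-0.44,0,0,-0.4]
    - [0.16,-0.885,0,0,-0.4]
    - [0.16,-0.885,0,0,-0.4]
    - [0.16,-0.885,0,0,-0.4]
    - [0.16,-0.885,0,0,-0.4]

```text
time: 17.7
tool_pos: [0.5024, -0.0807, 0.1938]
tool_rot: [-3.141, 0.001, -0.203]
contact_force: [0.1, 0.1, -0.5]
opening: 0.0565
grip_force: 15.0
```

```bash
python3 - <<'E'
from h import *
s=readout.observe(); print(s["time"],s["tool_pos"],s["tool_rot"])
S=cal("scene");im=cams.read_camera("scene")
A=cv2.resize(im[80:230,290:410],None,fx=4,fy=4,interpolation=2)
o=(289.6,79.6);x,y,z=s["tool_pos"]
draw(A,S,x,y,z-.029,.0245,(0,0,255),4,o);draw(A,S,x,y,z-.029+.053,.0285,(0,0,255),4,o)
draw(A,S,.504,-.082,.117,.0315,(0,255,255),4,o);draw(A,S,.504,-.082,.1005,.048,(0,255,255),4,o)
cv2.imwrite("pics/g4.png",A)
E
```

```text
17.7 [ 0.50244837 -0.08069198  0.19375342] [-3.14098247e+00  9.09402749e-04 -2.03381353e-01]
```

View pics/g4.png

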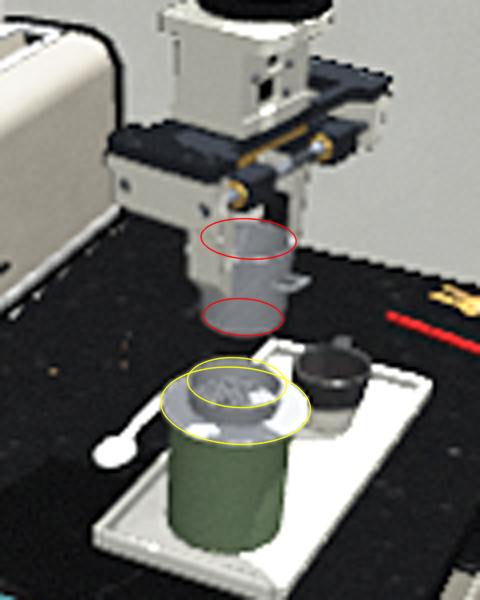

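The held chamber and the plate ring both match their model circles. I'll shift by +1.5 mm in x and −1.5 mm in y and lower.

jog_arm:
  plan:
    - [0.02,-0.01,-0.2,0,-0.4]
    - [0.02,-0.01,-0.4,0,-0.4]
    - [0.02,-0.01,-0.55,0,-0.4]
    - [0.02,-0.01,-0.55,0,-0.4]
    - [0.02,-0.01,-0.55,0,-0.4]

```text
time: 18.25
tool_pos: [0.5045, -0.083, 0.1502]
tool_rot: [3.142, -0.0, -0.204]
contact_force: [0.1, -0.0, -0.3]
opening: 0.0562
grip_force: 15.0
```

jog_arm:
  plan:
    - [0,0,-0.02,0,-0.4]
    - [0,0,-0.04,0,-0.4]
    - [0,0,-0.06,0,-0.4]
    - [0,0,-0.08,0,-0.4]
    - [0,0,-0.1,0,-0.4]
    - [0,0,-0.1,0,-0.4]

```text
time: 18.85
tool_pos: [0.5042, -0.0835, 0.1417]
tool_rot: [3.142, 0.0, -0.205]
contact_force: [0.1, -0.0, -1.4]
opening: 0.0562
grip_force: 15.0
```

jog_arm:
  plan:
    - [0,0,-0.02,0,-0.4]
    - [0,0,-0.04,0,-0.4]
    - [0,0,-0.06,0,-0.4]
    - [0,0,-0.06,0,-0.4]

```text
time: 19.25
tool_pos: [0.5042, -0.0834, 0.1369]
tool_rot: [3.142, 0.001, -0.205]
contact_force: [-0.8, -1.1, -1.7]
opening: 0.0564
grip_force: 15.0
```

jog_arm:
  plan:
    - [0,0,-0.02,0,-0.4]
    - [0,0,-0.04,0,-0.4]
    - [0,0,-0.04,0,-0.4]

```text
time: 19.55
tool_pos: [0.5042, -0.0834, 0.1337]
tool_rot: [3.142, 0.0, -0.205]
contact_force: [0.6, 1.4, -0.9]
opening: 0.0564
grip_force: 15.0
```

jog_arm:
  plan:
    - [0,0,-0.01,0,-0.4]
    - [0,0,-0.02,0,-0.4]
    - [0,0,-0.02,0,-0.4]

```text
time: 19.85
tool_pos: [0.5043, -0.0834, 0.1323]
tool_rot: [3.141, 0.0, -0.205]
contact_force: [0.1, -0.1, -0.6]
opening: 0.0566
grip_force: 15.0
```

jog_arm:
  plan:
    - [0,0,-0.01,0,-0.4]
    - [0,0,-0.02,0,-0.4]
    - [0,0,-0.02,0,-0.4]

```text
time: 20.15
tool_pos: [0.5045, -0.0835, 0.1314]
tool_rot: [3.141, -0.001, -0.205]
contact_force: [-0.9, 1.2, 5.2]
opening: 0.0563
grip_force: 15.0
```

jog_arm:
  plan:
    - [0,0,-0.005,0,-0.4]
    - [0,0,0,0,-0.4]
    - [0,0,0,0,0.4]
    - [0,0,0,0,0.6]
    - [0,0,0,0,0.8]
    - [0,0,0,0,1]
    - [0,0,0.2,0,1]
    - [0,0,0.5,0,1]
    - [0,0,1,0,1]
    - [0,0,1,0,1]

```text
time: 21.15
tool_pos: [0.5069, -0.0842, 0.2155]
tool_rot: [3.141, -0.009, -0.205]
contact_force: [1.2, -0.1, 0.8]
opening: 0.0919
grip_force: 0.0
```

jog_arm:
  plan:
    - [0.104,0.909,0.4,0,1]
    - [0.104,0.909,0.4,0,1]
    - [0.104,0.909,0.4,0,1]
    - [0.104,0.909,0.4,0,1]

```text
time: 21.55
tool_pos: [0.5126, -0.0105, 0.2423]
tool_rot: [3.141, 0.0, -0.204]
contact_force: [0.4, -0.3, -0.3]
opening: 0.092
grip_force: 0.0
```

```bash
cat > chk.py <<'E'
from h import *
def diff(im,c,cx,cy,zr,tag): pass
E
python3 - <<'E'
from h import *
s=readout.observe(); print(s["time"],s["tool_pos"],s["tool_rot"])
S=cal("scene");im=cams.read_camera("scene");cv2.imwrite("pics/scene3.png",im)
c=cal("wrist");w=cams.read_camera("wrist");cv2.imwrite("pics/w3.png",w)
import pickle;pickle.dump(c,open("w3.pkl","wb"))
print(proj(c,[(.504,-.082,.155),(.5525,.1256,.045),(.546,.28,.071)]).round(1))
# score rim position in scene by bright-rim sampling
g=cv2.cvtColor(im,6).astype(np.float32); gw=cv2.cvtColor(w,6).astype(np.float32)
def score(g,c,x,y,z,r):
    f=lambda rr:cv2.remap(g,proj(c,circle(x,y,z,rr)).astype(np.float32).reshape(-1,1,2),None,1).mean()
    return f(r)-.5*f(r-.004)-.5*f(r+.004)
for n,gg,cc in(("scene",g,S),("wrist",gw,c)):
    b=max((score(gg,cc,.504+dx,-.082+dy,.155,.0275),dx,dy) for dx in np.arange(-.01,.0101,.001) for dy in np.arange(-.01,.0101,.001))
    print(n,np.round(b,4))
E
```

```text
21.55 [ 0.51255273 -0.01049753  0.24233855] [ 3.14106862e+00  1.81316425e-04 -2.03635561e-01]
[[399.4 198.8]
 [208.2 168.7]
 [ 86.9 203.4]]
scene [ 3.12144e+01  1.00000e-03 -0.00000e+00]
wrist [ 4.58083e+01 -1.00000e-03 -1.00000e-03]
```

The chamber rim is found at (0.504, −0.082) at seated height in both views, so it stands correctly. Next is the press.

jog_arm:
  plan:
    - [0.104,0.907,0,0,1]
    - [0.104,0.907,0,0,1]
    - [0.104,0.907,0,0,1]

```text
time: 21.95
tool_pos: [0.5208, 0.0631, 0.2418]
tool_rot: [-3.141, 0.002, -0.204]
contact_force: [-0.2, -1.4, 0.2]
opening: 0.0924
grip_force: 0.0
```

jog_arm:
  plan:
    - [0.104,0.907,0,0,1]
    - [0.104,0.907,0,0,1]
    - [0.104,0.907,0,0,1]

```text
time: 22.25
tool_pos: [0.5294, 0.1353, 0.2419]
tool_rot: [3.141, 0.001, -0.204]
contact_force: [0.6, -0.9, 0.2]
opening: 0.0921
grip_force: 0.0
```

jog_arm:
  plan:
    - [0.104,0.907,0,0,1]
    - [0.104,0.907,0,0,1]
    - [0.104,0.907,0,0,1]
    - [0.104,0.907,0,0,1]

```text
time: 22.65
tool_pos: [0.5377, 0.2053, 0.2421]
tool_rot: [3.14, 0.001, -0.206]
contact_force: [-0.6, 0.4, -0.0]
opening: 0.0917
grip_force: 0.0
```

```bash
cat > k.py <<'E'
from h import *
# shift of knob disc (bright or dark) against expectation in a view, brute force
def fit(g,c,x,y,z,r,sgn=1,R=.012,step=.0005):
    yy=[]
    rs=np.linspace(.2,.9,4)*r
    def f(a,b): 
        P=np.vstack([circle(a,b,z,q,24) for q in rs]);O=circle(a,b,z,r*1.35,36)
        m=lambda P:cv2.remap(g,proj(c,P).astype(np.float32).reshape(-1,1,2),None,1).mean()
        return sgn*(m(P)-m(O))
    d=np.arange(-R,R+1e-9,step)
    return max((f(x+a,y+b),x+a,y+b) for a in d for b in d)
E
python3 - <<'E'
from k import *
s=readout.observe(); print(s["time"],s["tool_pos"],s["tool_rot"])
c=cal("wrist");w=cams.read_camera("wrist");cv2.imwrite("pics/w4.png",w)
im=cams.read_camera("scene");g=lambda i:cv2.cvtColor(i,6).astype(np.float32)
print(proj(c,(.546,.28,.071)))
print("w knob",fit(g(w),c,.546,.28,.071,.0065),"w disc",fit(g(w),c,.546,.28,.008,.0205))
print("s knob",fit(g(im),cal("scene"),.546,.28,.071,.0065))
E
```

```text
22.65 [0.53771739 0.20526614 0.24211674] [ 3.14004121e+00  7.91309714e-04 -2.05645496e-01]
[[257.44542461 188.42058731]]
w knob (np.float32(67.37831), np.float64(0.558), np.float64(0.276)) w disc (np.float32(38.23842), np.float64(0.5435000000000001), np.float64(0.28550000000000003))
s knob (np.float32(91.28929), np.float64(0.5445000000000001), np.float64(0.28400000000000003))
```

```bash
python3 - <<'E'
from h import *
c=cal("wrist");im=cv2.imread("pics/w4.png")
o=[]
for X,draws in(((.546,.28,.035),[(.546,.28,.008,.0205),(.546,.28,.071,.0065)]),((.5525,.1256,.03),[(.5525,.1256,.005,.0365),(.5525,.1256,.045,.008)])):
    u,v=proj(c,X)[0]; x0=int(np.clip(u-50,0,540));y0=int(np.clip(v-60,0,280));print(u,v,x0,y0)
    A=cv2.resize(im[y0:y0+120,x0:x0+100],None,fx=4,fy=4,interpolation=2)
    for d in draws: draw(A,c,*d,(0,0,255),4,(x0-.4,y0-.4))
    o.append(A)
cv2.imwrite("pics/g5.png",np.hstack(o))
E
```

```text
263.05766826729086 181.29726702442937 213 121
377.8884872991296 151.78899551974604 327 91
```

View pics/g5.png

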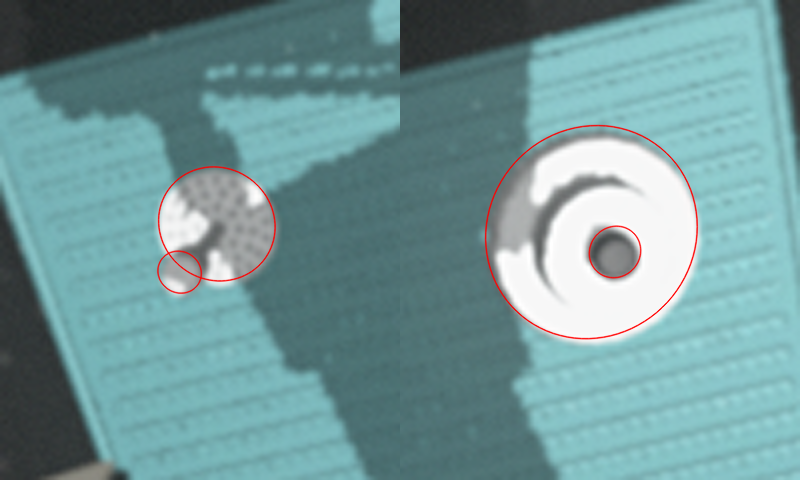

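Press and lid circles both match to under 1 mm, so I'll go down on the press knob.

jog_arm:
  plan:
    - [0.1,0.93,-0.5,0,1]
    - [0.1,0.93,-1,0,1]
    - [0.1,0.93,-1,0,1]
    - [0.1,0.93,-1,0,1]

```text
time: 23.15
tool_pos: [0.5446, 0.2803, 0.1605]
tool_rot: [3.138, 0.004, -0.205]
contact_force: [-0.1, 0.2, -0.2]
opening: 0.0917
grip_force: 0.0
```

jog_arm:
  plan:
    - [0,0,-0.4,0,1]
    - [0,0,-0.75,0,1]
    - [0,0,-0.75,0,1]
    - [0,0,-0.75,0,1]
    - [0,0,-0.75,0,1]

```text
time: 23.65
tool_pos: [0.5473, 0.2811, 0.1056]
tool_rot: [-3.14, -0.004, -0.206]
contact_force: [0.7, -0.6, 0.6]
opening: 0.0918
grip_force: 0.0
```

jog_arm:
  plan:
    - [-0.01,-0.01,-0.2,0,1]
    - [-0.01,-0.01,-0.4,0,0.6]
    - [-0.01,-0.01,-0.55,0,0.3]
    - [-0.01,-0.01,-0.55,0,0]
    - [-0.01,-0.01,-0.55,0,-0.3]

```text
time: 24.15
tool_pos: [0.5454, 0.2807, 0.0597]
tool_rot: [-3.141, -0.001, -0.205]
contact_force: [-0.0, -0.6, 1.0]
opening: 0.0644
grip_force: 0.0
```

jog_arm:
  plan:
    - [0,0,0,0,-0.5]
    - [0,0,0,0,-0.6]
    - [0,0,0,0,-0.7]
    - [0,0,0,0,-0.8]
    - [0,0,0,0,-0.9]
    - [0,0,0,0,-1]
    - [0,0,0,0,-1]
    - [0,0,0,0,-1]

```text
time: 24.95
tool_pos: [0.5448, 0.2805, 0.0587]
tool_rot: [3.141, 0.0, -0.205]
contact_force: [0.2, 0.1, 0.5]
opening: 0.012
grip_force: 15.0
```

jog_arm:
  plan:
    - [0,0,0.1,0,-1]
    - [0,0,0.25,0,-1]
    - [0,0,0.5,0,-1]
    - [0,0,0.8,0,-1]
    - [0,0,1,0,-1]
    - [0,0,1,0,-1]

```text
time: 25.55
tool_pos: [0.5465, 0.2812, 0.1425]
tool_rot: [-3.138, -0.006, -0.205]
contact_force: [-0.5, -0.1, -0.6]
opening: 0.0113
grip_force: 15.0
```

jog_arm:
  plan:
    - [0,0,0.4,0,-1]
    - [0,0,0.8,0,-1]
    - [0,0,1,0,-1]
    - [0,0,1,0,-1]

```text
time: 25.95
tool_pos: [0.5458, 0.281, 0.2211]
tool_rot: [-3.139, -0.004, -0.205]
contact_force: [-0.2, -0.4, 0.7]
opening: 0.012
grip_force: 15.0
```

jog_arm:
  plan:
    - [-0.05,-0.4,0.1,0,-1]
    - [-0.1,-0.9,0.25,0,-1]
    - [-0.1,-0.9,0.25,0,-1]
    - [-0.1,-0.9,0.25,0,-1]

```text
time: 26.35
tool_pos: [0.5365, 0.2079, 0.2376]
tool_rot: [3.141, 0.002, -0.207]
contact_force: [-1.0, 0.1, -0.9]
opening: 0.012
grip_force: 15.0
```

jog_arm:
  plan:
    - [-0.05,-0.4,0,0,-1]
    - [-0.1,-0.9,0,0,-1]
    - [-0.1,-0.9,0,0,-1]
    - [-0.1,-0.9,0,0,-1]

```text
time: 26.75
tool_pos: [0.5286, 0.1369, 0.2377]
tool_rot: [-3.142, 0.002, -0.206]
contact_force: [0.3, 0.3, -0.2]
opening: 0.0118
grip_force: 15.0
```

jog_arm:
  plan:
    - [-0.05,-0.4,0,0,-1]
    - [-0.1,-0.9,0,0,-1]
    - [-0.1,-0.9,0,0,-1]
    - [-0.1,-0.9,0,0,-1]

```text
time: 27.15
tool_pos: [0.521, 0.0654, 0.2383]
tool_rot: [-3.141, 0.001, -0.205]
contact_force: [0.4, 0.7, 0.2]
opening: 0.012
grip_force: 15.0
```

jog_arm:
  plan:
    - [-0.05,-0.4,0,0,-1]
    - [-0.1,-0.9,0,0,-1]
    - [-0.1,-0.9,0,0,-1]
    - [-0.1,-0.9,0,0,-1]

```text
time: 27.55
tool_pos: [0.5132, -0.0064, 0.2384]
tool_rot: [-3.141, 0.0, -0.205]
contact_force: [-0.2, 0.3, -0.6]
opening: 0.0117
grip_force: 15.0
```

jog_arm:
  plan:
    - [-0.05,-0.4,0,0,-1]
    - [-0.1,-0.9,0,0,-1]
    - [-0.1,-0.9,0,0,-1]
    - [-0.1,-0.9,0,0,-1]
    - [-0.1,-0.9,0,0,-1]
    - [-0.1,-0.9,0,0,-1]

```text
time: 28.15
tool_pos: [0.5051, -0.0779, 0.2387]
tool_rot: [-3.141, 0.0, -0.203]
contact_force: [-0.4, 0.9, -0.9]
opening: 0.0117
grip_force: 15.0
```

```bash
python3 - <<'E'
from k import *
s=readout.observe(); print(s["time"],s["tool_pos"],s["tool_rot"],s["opening"])
S=cal("scene");im=cams.read_camera("scene");cv2.imwrite("pics/scene5.png",im)
g=cv2.cvtColor(im,6).astype(np.float32);x,y,z=s["tool_pos"]
for dz in (-.0537+.003,): print("disc",fit(g,S,x,y,z+dz,.0205))
def score(x,y,z,r):
    f=lambda rr:cv2.remap(g,proj(S,circle(x,y,z,rr)).astype(np.float32).reshape(-1,1,2),None,1).mean()
    return f(r)-.5*f(r-.004)-.5*f(r+.004)
print("rim",max((score(.504+dx,-.082+dy,.155,.0275),dx,dy) for dx in np.arange(-.01,.0101,.001) for dy in np.arange(-.01,.0101,.001)))
E
```

```text
28.15 [ 0.50508542 -0.07787265  0.23870533] [-3.14125399e+00  8.03450089e-05 -2.03080035e-01] 0.01170596080959329
disc (np.float32(107.16522), np.float64(0.5040854246909744), np.float64(-0.07637265113472917))
rim (np.float32(28.29417), np.float64(-8.673617379884035e-18), np.float64(-8.673617379884035e-18))
```

jog_arm:
  plan:
    - [0,-0.035,0,0,-1]
    - [0,-0.068,0,0,-1]
    - [0,-0.068,-0.15,0,-1]
    - [0,-0.068,-0.3,0,-1]
    - [0,-0.068,-0.3,0,-1]
    - [0,-0.068,-0.3,0,-1]

```text
time: 28.8
tool_pos: [0.5047, -0.0849, 0.2145]
tool_rot: [3.142, 0.001, -0.205]
contact_force: [0.6, 0.1, -1.2]
opening: 0.0119
grip_force: 15.0
```

jog_arm:
  plan:
    - [0,0,-0.05,0,-1]
    - [0,0,-0.1,0,-1]
    - [0,0,-0.15,0,-1]
    - [0,0,-0.2,0,-1]
    - [0,0,-0.25,0,-1]
    - [0,0,-0.3,0,-1]
    - [0,0,-0.3,0,-1]

```text
time: 29.5
tool_pos: [0.5045, -0.0848, 0.1901]
tool_rot: [-3.142, 0.001, -0.205]
contact_force: [0.2, 0.1, -0.5]
opening: 0.0117
grip_force: 15.0
```

jog_arm:
  plan:
    - [0,0,-0.04,0,-1]
    - [0,0,-0.08,0,-1]
    - [0,0,-0.12,0,-1]
    - [0,0,-0.16,0,-1]
    - [0,0,-0.2,0,-1]
    - [0,0,-0.24,0,-1]
    - [0,0,-0.24,0,-1]

```text
time: 30.2
tool_pos: [0.5045, -0.0848, 0.171]
tool_rot: [-3.142, 0.001, -0.205]
contact_force: [-0.5, -1.0, -0.4]
opening: 0.0116
grip_force: 15.0
```

jog_arm:
  plan:
    - [0,0.015,-0.03,0,-1]
    - [0,0.015,-0.06,0,-1]
    - [0,0.015,-0.09,0,-1]
    - [0,0.015,-0.11,0,-1]
    - [0,0.015,-0.11,0,-1]

```text
time: 30.7
tool_pos: [0.5047, -0.0837, 0.1625]
tool_rot: [3.142, 0.001, -0.205]
contact_force: [0.7, -0.7, 0.4]
opening: 0.0118
grip_force: 15.0
```

jog_arm:
  plan:
    - [0,0,-0.01,0,-1]
    - [0,0,-0.02,0,-1]
    - [0,0,-0.02,0,-1]

```text
time: 31.0
tool_pos: [0.5048, -0.0837, 0.1611]
tool_rot: [3.141, 0.0, -0.205]
contact_force: [0.3, 0.3, -1.1]
opening: 0.0117
grip_force: 15.0
```

jog_arm:
  plan:
    - [0,0,-0.01,0,-1]
    - [0,0,-0.02,0,-1]
    - [0,0,-0.02,0,-1]

```text
time: 31.3
tool_pos: [0.5048, -0.0837, 0.1594]
tool_rot: [3.142, 0.0, -0.205]
contact_force: [0.5, -0.0, -0.7]
opening: 0.0121
grip_force: 15.0
```

jog_arm:
  plan:
    - [0,0,-0.01,0,-1]
    - [0,0,-0.02,0,-1]
    - [0,0,-0.02,0,-1]

```text
time: 31.6
tool_pos: [0.5051, -0.0838, 0.1587]
tool_rot: [3.141, -0.001, -0.205]
contact_force: [-0.9, 0.5, 5.4]
opening: 0.0121
grip_force: 15.0
```

jog_arm:
  plan:
    - [0,0,0.005,0,-1]
    - [0,0,0.01,0,-0.6]
    - [0,0,0.01,0,-0.5]
    - [0,0,0.01,0,-0.3]
    - [0,0,0.01,0,-0.1]
    - [0,0,0.01,0,0.1]
    - [0,0,0.01,0,0.2]
    - [0,0,0.2,0,0.2]
    - [0,0,0.5,0,0.2]
    - [0,0,1,0,0.2]
    - [0,0,1,0,0.2]

```text
time: 32.7
tool_pos: [0.5073, -0.0844, 0.2429]
tool_rot: [3.14, -0.01, -0.205]
contact_force: [0.9, -0.3, -0.3]
opening: 0.0548
grip_force: 0.0
```

jog_arm:
  plan:
    - [0.2,0.873,0,0,0.2]
    - [0.2,0.873,0,0,0.2]
    - [0.2,0.873,0,0,0.2]
    - [0.2,0.873,0,0,0.2]

```text
time: 33.1
tool_pos: [0.5207, -0.0139, 0.2376]
tool_rot: [3.141, 0.0, -0.204]
contact_force: [0.2, -0.1, -0.0]
opening: 0.0549
grip_force: 0.0
```

```bash
python3 - <<'E'
from k import *
s=readout.observe(); print(s["time"],s["tool_pos"],s["tool_rot"],s["opening"])
S=cal("scene");im=cams.read_camera("scene");cv2.imwrite("pics/scene6.png",im)
c=cal("wrist");w=cams.read_camera("wrist");cv2.imwrite("pics/w6.png",w)
for n,i,cc in(("s",im,S),("w",w,c)):
    g=cv2.cvtColor(i,6).astype(np.float32)
    print(n,"knob",fit(g,cc,.504,-.082,.171,.0065))
    def score(x,y,z,r):
        f=lambda rr:cv2.remap(g,proj(cc,circle(x,y,z,rr)).astype(np.float32).reshape(-1,1,2),None,1).mean()
        return f(r)-.5*f(r-.004)-.5*f(r+.004)
    print("rim",max((score(.504+dx,-.082+dy,.155,.0275),dx,dy) for dx in np.arange(-.01,.0101,.001) for dy in np.arange(-.01,.0101,.001)))
E
```

```text
33.1 [ 0.52065984 -0.0138536   0.23756826] [ 3.14095946e+00  4.82233031e-04 -2.03902755e-01] 0.054946671580966194
s knob (np.float32(84.26166), np.float64(0.5055000000000001), np.float64(-0.08399999999999999))
rim (np.float32(29.932941), np.float64(0.0009999999999999905), np.float64(-8.673617379884035e-18))
w knob (np.float32(65.858086), np.float64(0.5045000000000001), np.float64(-0.08549999999999999))
rim (np.float32(54.717293), np.float64(-0.0010000000000000078), np.float64(-0.0010000000000000078))
```

The press stands within about 2 mm of centre at the right height. Next is the lid.

jog_arm:
  plan:
    - [0.2,0.87,-0.2,0,0.2]
    - [0.2,0.87,-0.5,0,0.2]
    - [0.2,0.87,-0.5,0,0.2]
    - [0.2,0.87,-0.5,0,0.2]

```text
time: 33.6
tool_pos: [0.5366, 0.0549, 0.1976]
tool_rot: [3.141, 0.001, -0.205]
contact_force: [-0.1, -0.8, 0.4]
opening: 0.0554
grip_force: 0.0
```

jog_arm:
  plan:
    - [0.2,0.87,-0.3,0,0.2]
    - [0.2,0.87,-0.7,0,0.2]
    - [0.2,0.87,-1,0,0.2]
    - [0.2,0.87,-1,0,0.2]
    - [0.2,0.87,-1,0,0.2]

```text
time: 34.1
tool_pos: [0.5537, 0.124, 0.1193]
tool_rot: [-3.142, -0.001, -0.207]
contact_force: [0.6, -0.5, 0.2]
opening: 0.0549
grip_force: 0.0
```

jog_arm:
  plan:
    - [0,0,-0.2,0,0.2]
    - [0,0,-0.4,0,0.2]
    - [0,0,-0.4,0,0.2]
    - [0,0,-0.4,0,0.2]
    - [0,0,-0.4,0,0.2]

```text
time: 34.6
tool_pos: [0.554, 0.125, 0.0878]
tool_rot: [-3.141, -0.003, -0.206]
contact_force: [0.3, -0.4, -0.3]
opening: 0.0549
grip_force: 0.0
```

jog_arm:
  plan:
    - [-0.01,0.01,-0.15,0,0.2]
    - [-0.01,0.01,-0.3,0,0.2]
    - [-0.01,0.01,-0.45,0,0.2]
    - [-0.01,0.01,-0.57,0,0.2]
    - [-0.01,0.01,-0.57,0,0.2]
    - [-0.01,0.01,-0.57,0,0.2]

```text
time: 35.2
tool_pos: [0.5519, 0.1261, 0.0399]
tool_rot: [3.141, 0.001, -0.205]
contact_force: [0.4, 0.8, 0.8]
opening: 0.0553
grip_force: 0.0
```

jog_arm:
  plan:
    - [0,0,0,0,-0.1]
    - [0,0,0,0,-0.3]
    - [0,0,0,0,-0.5]
    - [0,0,0,0,-0.7]
    - [0,0,0,0,-0.8]
    - [0,0,0,0,-0.9]
    - [0,0,0,0,-1]
    - [0,0,0,0,-1]
  squeeze: 20

```text
time: 36.0
tool_pos: [0.5521, 0.1261, 0.0404]
tool_rot: [3.142, -0.0, -0.205]
contact_force: [-0.6, -0.1, 0.6]
opening: 0.0148
grip_force: 20.0
```

jog_arm:
  plan:
    - [0,0,0.1,0,-1]
    - [0,0,0.25,0,-1]
    - [0,0,0.5,0,-1]
    - [0,0,0.8,0,-1]
    - [0,0,1,0,-1]
    - [0,0,1,0,-1]

```text
time: 36.6
tool_pos: [0.5537, 0.1263, 0.1237]
tool_rot: [-3.14, -0.006, -0.205]
contact_force: [-0.7, 0.7, -0.5]
opening: 0.0146
grip_force: 20.0
```

jog_arm:
  plan:
    - [0,0,0.4,0,-1]
    - [0,0,0.8,0,-1]
    - [0,0,1,0,-1]
    - [0,0,1,0,-1]

```text
time: 37.0
tool_pos: [0.5531, 0.1263, 0.2024]
tool_rot: [-3.14, -0.004, -0.205]
contact_force: [-0.3, 0.6, -0.7]
opening: 0.0142
grip_force: 20.0
```

jog_arm:
  plan:
    - [-0.1,-0.4,0.25,0,-1]
    - [-0.2,-0.87,0.45,0,-1]
    - [-0.2,-0.87,0.45,0,-1]
    - [-0.2,-0.87,0.45,0,-1]

```text
time: 37.4
tool_pos: [0.5356, 0.0561, 0.2351]
tool_rot: [-3.142, 0.002, -0.207]
contact_force: [0.1, 0.6, -1.0]
opening: 0.0144
grip_force: 20.0
```

jog_arm:
  plan:
    - [-0.1,-0.4,0,0,-1]
    - [-0.2,-0.87,0,0,-1]
    - [-0.2,-0.87,0,0,-1]
    - [-0.2,-0.87,0,0,-1]

```text
time: 37.8
tool_pos: [0.5197, -0.0125, 0.235]
tool_rot: [-3.141, 0.002, -0.206]
contact_force: [0.3, 0.3, -1.1]
opening: 0.0145
grip_force: 20.0
```

jog_arm:
  plan:
    - [-0.1,-0.4,0,0,-1]
    - [-0.2,-0.87,0,0,-1]
    - [-0.2,-0.87,0,0,-1]
    - [-0.2,-0.87,0,0,-1]
    - [-0.2,-0.87,0,0,-1]
    - [-0.2,-0.87,0,0,-1]

```text
time: 38.4
tool_pos: [0.5043, -0.0812, 0.2361]
tool_rot: [-3.141, 0.0, -0.203]
contact_force: [0.0, 0.3, -0.6]
opening: 0.0146
grip_force: 20.0
```

```bash
python3 - <<'E'
from k import *
s=readout.observe(); print(s["time"],s["tool_pos"],s["tool_rot"],s["opening"])
S=cal("scene");im=cams.read_camera("scene");cv2.imwrite("pics/scene7.png",im)
g=cv2.cvtColor(im,6).astype(np.float32);x,y,z=s["tool_pos"]
for r,dz in((.0365,-.025),(.0205,-.003)): print(fit(g,S,x,y,z+dz,r))
E
```

```text
38.4 [ 0.50433287 -0.08117991  0.23614234] [-3.14126631e+00  3.02315755e-04 -2.03170950e-01] 0.0145976977250359
(np.float32(84.651566), np.float64(0.4988328669039738), np.float64(-0.06917991308057511))
(np.float32(18.391312), np.float64(0.5093328669039738), np.float64(-0.06917991308057511))
```

jog_arm:
  plan:
    - [0,-0.01,-0.1,0,-1]
    - [0,-0.01,-0.2,0,-1]
    - [0,-0.01,-0.28,0,-1]
    - [0,-0.01,-0.28,0,-1]
    - [0,-0.01,-0.28,0,-1]

```text
time: 38.95
tool_pos: [0.5039, -0.0835, 0.2137]
tool_rot: [3.142, 0.001, -0.205]
contact_force: [-0.6, -0.3, -0.4]
opening: 0.0146
grip_force: 20.0
```

jog_arm:
  plan:
    - [0,0,-0.04,0,-1]
    - [0,0,-0.08,0,-1]
    - [0,0,-0.12,0,-1]
    - [0,0,-0.16,0,-1]
    - [0,0,-0.2,0,-1]
    - [0,0,-0.2,0,-1]
    - [0,0,-0.2,0,-1]

```text
time: 39.65
tool_pos: [0.504, -0.0835, 0.1979]
tool_rot: [3.142, 0.0, -0.205]
contact_force: [-0.2, -0.2, -1.2]
opening: 0.0146
grip_force: 20.0
```

jog_arm:
  plan:
    - [0,0,-0.02,0,-1]
    - [0,0,-0.04,0,-1]
    - [0,0,-0.06,0,-1]
    - [0,0,-0.08,0,-1]
    - [0,0,-0.1,0,-1]
    - [0,0,-0.1,0,-1]

```text
time: 40.25
tool_pos: [0.5039, -0.0834, 0.1896]
tool_rot: [3.142, 0.001, -0.205]
contact_force: [-0.2, -0.5, -0.2]
opening: 0.0142
grip_force: 20.0
```

jog_arm:
  plan:
    - [0,0,-0.015,0,-1]
    - [0,0,-0.03,0,-1]
    - [0,0,-0.045,0,-1]
    - [0,0,-0.06,0,-1]
    - [0,0,-0.06,0,-1]

```text
time: 40.75
tool_pos: [0.5039, -0.0834, 0.1849]
tool_rot: [3.142, 0.0, -0.205]
contact_force: [-0.2, -0.7, -1.1]
opening: 0.0145
grip_force: 20.0
```

jog_arm:
  plan:
    - [0,0,-0.01,0,-1]
    - [0,0,-0.02,0,-1]
    - [0,0,-0.03,0,-1]
    - [0,0,-0.03,0,-1]

```text
time: 41.15
tool_pos: [0.5041, -0.0835, 0.183]
tool_rot: [3.142, -0.0, -0.205]
contact_force: [-0.6, 0.6, 0.5]
opening: 0.0143
grip_force: 20.0
```

jog_arm:
  plan:
    - [0,0,-0.01,0,-1]
    - [0,0,-0.02,0,-1]
    - [0,0,-0.02,0,-1]

```text
time: 41.45
tool_pos: [0.5047, -0.0836, 0.1826]
tool_rot: [3.141, -0.003, -0.205]
contact_force: [-2.2, 1.6, 9.4]
opening: 0.0144
grip_force: 20.0
```

jog_arm:
  plan:
    - [0,0,-0.01,0,-1]
    - [0,0,-0.01,0,-1]

```text
time: 41.65
tool_pos: [0.505, -0.0837, 0.1825]
tool_rot: [3.141, -0.004, -0.205]
contact_force: [-2.8, 0.9, 13.6]
opening: 0.0141
grip_force: 20.0
```

Contact came about 2 mm high, with a side force towards −x and +y. I'll lift a little, shift that way and lower again.

jog_arm:
  plan:
    - [0,0,0.05,0,-1]
    - [-0.015,0.02,0.05,0,-1]
    - [-0.015,0.02,0.05,0,-1]
    - [-0.015,0.02,0.02,0,-1]
    - [-0.015,0.02,0.01,0,-1]
    - [-0.015,0.02,0,0,-1]
    - [-0.015,0.02,0,0,-1]

```text
time: 42.35
tool_pos: [0.5038, -0.0822, 0.1824]
tool_rot: [3.141, -0.004, -0.205]
contact_force: [-3.5, 0.4, 16.6]
opening: 0.0144
grip_force: 20.0
```

```bash
python3 - <<'E'
from h import *
print(cams.calibration("scene")["K"][0])
for i in range(2):
    s=readout.observe(); print(s["tool_pos"],s["contact_force"],s["torque"])
    cams.read_camera("scene")
E
```

```text
[384.58205852   0.         313.14537059]
[ 0.50379396 -0.08215981  0.18241743] [-3.45907395  0.38647832 16.55019858] [ 0.22598472  0.58224095 -0.02182142]
[ 0.50378236 -0.08214151  0.18241538] [-3.32093741  1.6946457  15.80389628] [0.21068983 0.54440933 0.03940461]
```

The contact height is the same at a different offset, so the lid is resting on its shoulder. The x force is just arm compliance. I'll release and look.

jog_arm:
  plan:
    - [0,0,0.01,0,-1]
    - [0,0,0.015,0,-1]
    - [0,0,0.015,0,-0.6]
    - [0,0,0.015,0,-0.4]
    - [0,0,0.015,0,-0.2]
    - [0,0,0.015,0,0]
    - [0,0,0.015,0,0]
    - [0,0,0.2,0,0]
    - [0,0,0.5,0,0]
    - [0,0,1,0,0]
    - [0,0,1,0,0]

```text
time: 43.55
tool_pos: [0.5051, -0.0826, 0.2652]
tool_rot: [3.141, -0.009, -0.205]
contact_force: [0.1, 0.2, 0.7]
opening: 0.0459
grip_force: 0.0
```

jog_arm:
  plan:
    - [0,0.9,0.2,0,0]
    - [0,0.9,0.2,0,0]
    - [0,0.9,0.2,0,0]
    - [0,0.9,0.2,0,0]

```text
time: 43.95
tool_pos: [0.5027, -0.0098, 0.2759]
tool_rot: [3.141, 0.0, -0.204]
contact_force: [-0.3, 0.1, -1.2]
opening: 0.0461
grip_force: 0.0
```

```bash
python3 - <<'E'
from k import *
S=cal("scene");im=cams.read_camera("scene");cv2.imwrite("pics/scene8.png",im)
c=cal("wrist");w=cams.read_camera("wrist");cv2.imwrite("pics/w8.png",w)
s=readout.observe();print(s["time"],s["tool_pos"],s["contact_force"])
# knob (dark) centroid in each view
pts=[]
for n,i,cc in(("s",im,S),("w",w,c)):
    g=cv2.GaussianBlur(cv2.cvtColor(i,6),(3,3),0); u,v=proj(cc,(.504,-.082,.186))[0]; x0,y0=int(u)-14,int(v)-14
    p=g[y0:y0+28,x0:x0+28]; print(n,(u,v),p.shape); m=(p<80).astype(np.uint8)
    k,l,st,ce=cv2.connectedComponentsWithStats(m); b=[(st[j][4],ce[j]+(x0,y0)) for j in range(1,k)];print(b)
    gf=cv2.cvtColor(i,6).astype(np.float32)
    print(n,"knob",fit(gf,cc,.504,-.082,.185,.008,-1),"dome",fit(gf,cc,.504,-.082,.177,.0205))
E
```

```text
44.05 [ 0.50268425 -0.01056932  0.27574323] [-0.30353334 -0.11077849 -0.60418625]
s (np.float64(350.4007969539847), np.float64(150.6139810296961)) (28, 28)
[(np.int32(423), array([348.43971631, 145.87234043]))]
s knob (np.float32(137.65065), np.float64(0.502), np.float64(-0.07699999999999999)) dome (np.float32(88.72993), np.float64(0.5015000000000001), np.float64(-0.08349999999999999))
w (np.float64(398.1675738466555), np.float64(187.74879464998386)) (28, 28)
[(np.int32(159), array([396.50943396, 189.93710692]))]
w knob (np.float32(125.18361), np.float64(0.501), np.float64(-0.08199999999999999)) dome (np.float32(34.14502), np.float64(0.492), np.float64(-0.07449999999999998))
```

The fits conflict because the knob merges with the dark background in the scene view. I'll move off and measure the knob from the top camera and a second wrist position.

jog_arm:
  plan:
    - [0,1,0.9,0,0]
    - [0,1,0.9,0,0]
    - [0,1,0.9,0,0]
    - [0,1,0.9,0,0]
    - [0,1,0.9,0,0]

```text
time: 44.55
tool_pos: [0.5025, 0.069, 0.3469]
tool_rot: [3.14, 0.002, -0.206]
contact_force: [-0.5, -0.6, -0.2]
opening: 0.0464
grip_force: 0.0
```

```bash
cat > chk.py <<'E'
from h import *
import pickle
s=readout.observe();print(s["time"],s["tool_pos"])
V={}
for n in("top","scene","wrist"):
    c=cal(n);V[n]=(c,cams.read_camera(n));cv2.imwrite(f"pics/f_{n}.png",V[n][1])
pickle.dump(V,open("f.pkl","wb"))
for n,(c,i) in V.items():
    g=cv2.cvtColor(i,6); u,v=proj(c,(.504,-.082,.185))[0]; print(n,u.round(1),v.round(1))
    h=11; p=g[int(v)-h:int(v)+h+1,int(u)-h:int(u)+h+1]
    print("\n".join("".join(f"{int(a)//10:3d}" for a in r) for r in p))
E
python3 chk.py
```

```text
44.55 [0.50252807 0.06896725 0.34689045]
top 365.0 219.3
 18 17 17 19 19 19 18 18 19 20 20 20 21 22 22 21 20 20 21 22 23 23 23
 15 16 18 19 20 21 21 21 21 22 22 22 22 22 22 22 21 21 22 22 23 23 23
 15 18 20 21 21 22 22 22 22 22 22 22 22 22 22 22 22 21 21 21 22 22 23
 17 20 22 22 22 22 21 21 21 22 22 22 22 22 22 22 22 22 22 22 23 23 24
 20 21 22 22 22 21 20 20 21 22 22 23 22 22 22 22 22 22 22 22 23 24 24
 21 22 22 22 21 21 21 21 22 22 22 22 22 22 22 22 22 22 22 22 23 23 24
 22 22 21 21 21 21 22 22 22 22 22 22 22 22 22 22 22 22 22 22 23 23 23
 22 20 19 19 21 22 22 22 22 22 21 21 21 21 21 22 22 22 22 22 23 23 23
 21 18 17 20 22 22 22 22 21 20 17 16 16 17 20 21 22 22 22 22 22 22 22
 20 16 17 21 22 22 22 21 19 15 12 10 11 12 16 20 22 22 22 22 22 22 22
 18 16 19 22 22 22 21 18 14 10  8  7  7  9 13 19 22 22 22 22 21 22 22
 17 16 20 22 22 22 21 17 11  7  7  7  7  7 11 17 21 22 22 22 21 22 22
 16 16 20 22 22 22 21 18 12  8  7  7  7  8 11 17 21 22 22 22 22 22 22
 16 15 20 22 22 22 22 20 15  9  7  7  7  9 13 18 21 22 22 22 22 22 22
 16 15 19 22 22 22 22 21 18 13 10  9 10 12 16 20 22 22 22 22 22
[... 3122 characters left out ...]

 23 22 18 15 12  8  6  6  6  7  9 10 10 10  9  9  9  9  8  8 14 21 23
 23 23 21 18 14  8  6  6  6  8  9 10 10 10  9  9  9  8  8  8 15 22 23
 24 24 23 21 16 10  6  6  6  8  9 10 10 10  9  9  9  9  8  9 16 23 23
 24 24 24 23 19 13  8  6  6  8  9 10 10 10  9  9  9  8  8 11 18 23 23
 24 24 24 23 22 17 11  7  6  7  9 10 10 10  9  9  9  8 10 15 21 23 23
 24 23 24 24 23 21 15 11  8  7  8  9  9  9  9  9  9  9 14 19 23 23 23
 23 23 24 24 24 23 21 18 14 11  9  8  8  9  9 10 11 14 19 22 23 23 23
 23 23 24 24 24 24 23 23 21 17 14 12 11 11 12 14 17 20 22 23 23 23 23
 24 24 24 24 24 24 24 24 23 23 20 19 18 18 19 21 22 23 23 23 23 23 23
 24 24 24 24 24 24 24 24 24 23 23 23 23 23 23 23 23 23 23 23 23 23 23
```

```bash
python3 - <<'E'
from h import *
import pickle
V=pickle.load(open("f.pkl","rb"));
def dk(n,o,th):
    c,i=V[n];g=255-cv2.cvtColor(i,6).astype(float);h=9;p=np.clip(g[o[1]-h:o[1]+h+1,o[0]-h:o[0]+h+1]-th,0,60)
    y,x=np.mgrid[-h:h+1,-h:h+1];return (o[0]+(x*p).sum()/p.sum(),o[1]+(y*p).sum()/p.sum())
a=dk("top",(365,220),80) ;b=dk("wrist",(451,157),115)
T,W,S=V["top"][0],V["wrist"][0],V["scene"][0]
print(a,b,tri([(T,a),(W,b)]))
for z in(.145,.148):
    p=proj(S,circle(.503,-.082,z+.032,.0205));q=proj(S,circle(.503,-.082,z,.0365));print(z,"dome",p.min(0),p.max(0),"skirt",q.min(0),q.max(0))
g=cv2.cvtColor(V["scene"][1],6)
print("col 350 rows 150-185",g[150:186,350].tolist())
for r in (165,167,169,171,173): print(r,[int(v) for v in g[r,330:372]])
E
```

```text
(np.float64(363.84879189399845), np.float64(220.83826968043647)) (np.float64(450.71935853379154), np.float64(158.18925798650884)) (array([ 0.50141596, -0.08077957,  0.18477079]), [0.001519708292833617, 0.001519708292833591])
0.145 dome [342.2148987  150.23022346] [358.90031874 157.88463102] skirt [335.18826241 158.56824784] [364.35908098 172.68341979]
0.148 dome [342.27669981 149.15172619] [358.99122955 156.7796317 ] skirt [335.23711384 157.53679425] [364.45813228 171.60925203]
col 350 rows 150-185 [44, 18, 13, 0, 170, 255, 255, 247, 174, 157, 167, 170, 173, 171, 169, 252, 255, 244, 202, 194, 196, 189, 150, 136, 139, 136, 137, 137, 139, 137, 138, 151, 140, 128, 132, 125]
165 [27, 34, 33, 26, 15, 61, 123, 119, 126, 147, 196, 234, 250, 255, 255, 255, 255, 253, 253, 252, 252, 251, 251, 250, 251, 252, 254, 255, 255, 254, 255, 253, 226, 194, 118, 0, 9, 16, 18, 27, 41, 36]
167 [31, 31, 27, 27, 26, 26, 63, 118, 146, 148, 152, 157, 158, 171, 190, 200, 228, 229, 237, 233, 244, 252, 247, 238, 236, 229, 226, 237, 226, 209, 186, 195, 192, 182, 255, 255, 123, 98, 90, 72, 64, 56]
169 [32, 32, 28, 29, 27, 29, 27, 23, 83, 139, 141, 159, 169, 172, 178, 181, 184, 184, 181, 188, 194, 180, 174, 198, 200, 201, 200, 201, 202, 202, 219, 242, 222, 159, 116, 46, 56, 58, 61, 62, 58, 50]
171 [28, 27, 29, 31, 36, 28, 25, 20, 51, 102, 108, 110, 127, 138, 140, 149, 164, 168, 180, 188, 189, 194, 202, 192, 180, 176, 159, 166, 150, 100, 186, 249, 244, 146, 136, 46, 58, 65, 62, 63, 62, 52]
173 [28, 29, 22, 17, 9, 34, 122, 173, 117, 93, 106, 114, 121, 126, 125, 129, 131, 136, 132, 132, 136, 136, 134, 129, 128, 137, 162, 158, 156, 254, 255, 255, 255, 205, 85, 96, 91, 62, 67, 67, 59, 50]
```

The knob height triangulates to 0.1848, against 0.1845 when fully seated. The dome edge agrees and the lid is within about 3 mm of centre. The arm is clear, so I'll hand in.

```bash
python3 -c "
from cell import ticket
print(ticket.hand_in())"
```

```text
the job is handed in; nothing more can be done
None
```

The dripper is on the green mug with plate, chamber, press and lid seated and released by my camera checks, and the job is handed in; the hand-in returned no verdict.

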